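# Uncover the roast samples, read them in the ring light and close the box

### The job

Pinch in the red release tab of the yellow sample-box cover, pivot the cover up out of its frame and lay it flat, tab upwards, in the middle of the rubber mat. Then show every sample dish in the box to the viewer, going from raw green beans through light and medium to dark: hold each one still and level in the middle of the white ring light, its base at the height of the ring, for two seconds, then set it flat on the floor of the aluminium tray. Once the box is empty and all dishes are in the tray, snap the cover back into its frame, flush and latched, and leave the other things on the ledge where they are.

Things in the scene. Friction and masses are not known exactly. Their poses are not given: they have to be found in the camera images.
- keeper: fixed green sample box with a steel frame, 222 (x) x 200 (y) x 61 mm high; origin under its middle, x is horizontal and points from the tongue slot to the release-tab end. Inside, a floor 6 mm up and low dividers (24 mm high) make four 84 x 79 mm bays centred at x = +-42, y = +-40 mm. The cover's underside rests on ledges 50 mm up; the frame's lips rise to 61 mm at both ends and sides
- keeper_slot (a point): where the middle of the cover's tongue tips sits when the cover is shut, in the slot under the lip at the keeper's -x end, 52 mm up. That lip overhangs the tongues by 6 mm, so the cover cannot be lifted straight off: turn its +x end up 0.3 to 0.6 rad about its -x lower edge, then draw it 15 mm or more along its own +x
- cover: loose yellow snap-in cover, 180 (x) x 178 (y) x 6 mm, about 170 g, striped near the tongues; origin at the centre of its underside, z up; two 10 mm tongues stick out of its -x edge, the red release tab stands in a notch in the middle of its +x edge. It shuts the keeper at the start (play 1.5 to 2 mm along x, 3.5 mm along y each way) with its origin 50 mm straight above the keeper's and its axes along the keeper's; its underside is flat
- cover_tongues (a point): point on the cover between its tongue tips, at x = -98, z = 2 mm in the cover's frame. To refit the cover, reverse the motion with the tab kept pinched in: tongues under the lip at a slant, turn the cover down flat, let go. The nose does not snap past the lip by pushing alone
- rib_face (a point): middle of the -x face of the black pull rib on the cover: rib 8 mm thick (x = 40 to 48), 40 mm wide in y, rising 26 mm above the cover's top face (6 to 32 mm over the underside). One finger goes behind this face
- tab_face (a point): middle of the outer (+x) face of the red tab: at x = 83, z = 19 mm in the cover's frame when not pressed; the tab is 7 mm thick, 30 mm wide in y and 27 mm tall (6 to 33 mm over the cover's underside). Pinched towards the rib (43 mm from face to face, 33 mm when fully in) it frees the cover, which can be lifted by the same pinch
- tab (a joint): travel of the red release tab towards the rib (m): 0 = out, its nose latched 7.5 mm under the frame's lip; free from 0.009; stop at 0.010. Spring 1.4 N at rest to 8.4 N fully in; it springs back when let go
- dish_raw: loose closed square sample dish with raw, pale green beans, 74 x 74 x 20 mm, about 160 g, clear flat bottom; origin at the centre of its underside. A white grip bar stands on the lid: 12 mm thick in the dish's x, 44 mm long in its y, from 20 to 42 mm above the underside; pinch it from above. One of the four may be absent
- dish_light: loose closed square sample dish with light roast, blond tan beans, 74 x 74 x 20 mm, about 160 g, clear flat bottom; origin at the centre of its underside. A white grip bar stands on the lid: 12 mm thick in the dish's x, 44 mm long in its y, from 20 to 42 mm above the underside; pinch it from above. One of the four may be absent
- dish_medium: loose closed square sample dish with medium roast, red-brown beans, 74 x 74 x 20 mm, about 160 g, clear flat bottom; origin at the centre of its underside. A white grip bar stands on the lid: 12 mm thick in the dish's x, 44 mm long in its y, from 20 to 42 mm above the underside; pinch it from above. One of the four may be absent
- dish_dark: loose closed square sample dish with dark roast, nearly black beans, 74 x 74 x 20 mm, about 160 g, clear flat bottom; origin at the centre of its underside. A white grip bar stands on the lid: 12 mm thick in the dish's x, 44 mm long in its y, from 20 to 42 mm above the underside; pinch it from above. One of the four may be absent
- viewer: fixed grey roast viewer, 140 x 140 x 55 mm housing with a window on top looking up and a small display standing 70 to 92 mm out on its +x side up to 80 mm high; origin under its middle. A white ring light stands on four thin posts over the window: ring centre 115 mm up, inner radius 66 mm, tube 14 mm thick
- view (a point): viewing point: centre of the ring light, at the ring's mid-height (115 mm over the ledge, 60 mm over the window). A dish is held with the centre of its underside here, any yaw; lower it in from above
- tray: fixed aluminium tray, 224 x 224 mm, outer height 16 mm, walls 4 mm, open on top; origin under its middle. Its place and the mat's are swapped in some runs
- tray_in (a point): centre of the tray's inner floor, 4 mm up; the floor measures 216 x 216 mm
- mat: fixed black rubber mat, 240 x 220 x 5 mm; origin under its middle
- mat_top (a point): centre of the mat's top face, 5 mm up
- funnel: bystander: blue plastic funnel standing on its 112 mm mouth, 115 mm tall; origin under its middle
- coasters: bystander: stack of wooden coasters in a spring clip, 95 x 95 x 42 mm; origin under its middle
- jebena_stand: bystander: upturned ceramic jebena stand, ring 124 mm across, 50 mm tall; origin under its middle
- cup_a: bystander: white cup, 68 mm across, 55 mm tall; origin under its middle
- cup_b: bystander: blue cup, 68 mm across, 55 mm tall; origin under its middle
- brush: bystander: grinder brush lying flat; origin under its middle
- bean_jar: bystander: closed bean jar, 90 mm across, 140 mm tall; origin under its middle
There are look-alikes about, which are no part of the job. Several things look just like the viewer: the one meant starts farthest to the robot's left.

How it is judged:
On the way, in this order (a step that is already met when the one before it is completed fails the run):
1. the red release tab is pressed in while the cover still sits in its frame (value of joint tab above 0.007 m and angle between cover's own z axis and vertical below 0.09 rad and distance between cover_tongues and keeper_slot below 0.01 m), for 0.1 s.
2. the tab end of the cover is pivoted up by at least 0.25 rad (14 degrees) while its tongues are still within 20 mm of their slot (angle between cover's own z axis and vertical above 0.25 rad and distance between cover_tongues and keeper_slot below 0.02 m), for 0.1 s.
3. the cover lies flat and tab up on the mat, let go, its centre within 50 mm of the mat's centre along each of the mat's axes (x of cover in the frame of mat_top between -0.05 and 0.05 m and y of cover in the frame of mat_top between -0.05 and 0.05 m and z of cover in the frame of mat_top between -0.004 and 0.004 m and angle between cover's own z axis and vertical below 0.06 rad and contact force between the fingers and cover below 0.5 N), for 0.3 s.
4. dish_raw is held still in the ring light: centred within 15 mm, its underside within 12 mm of the ring's mid-height, level within 0.15 rad, for 1.5 s (horizontal distance between dish_raw and view below 0.015 m and z of dish_raw in the frame of view between -0.012 and 0.012 m and angle between dish_raw's own z axis and vertical below 0.15 rad and linear speed of dish_raw below 0.03 m/s), for 1.5 s.
5. dish_light is held still in the ring light: centred within 15 mm, its underside within 12 mm of the ring's mid-height, level within 0.15 rad, for 1.5 s (horizontal distance between dish_light and view below 0.015 m and z of dish_light in the frame of view between -0.012 and 0.012 m and angle between dish_light's own z axis and vertical below 0.15 rad and linear speed of dish_light below 0.03 m/s), for 1.5 s.
6. dish_medium is held still in the ring light: centred within 15 mm, its underside within 12 mm of the ring's mid-height, level within 0.15 rad, for 1.5 s (horizontal distance between dish_medium and view below 0.015 m and z of dish_medium in the frame of view between -0.012 and 0.012 m and angle between dish_medium's own z axis and vertical below 0.15 rad and linear speed of dish_medium below 0.03 m/s), for 1.5 s.
7. dish_dark is held still in the ring light: centred within 15 mm, its underside within 12 mm of the ring's mid-height, level within 0.15 rad, for 1.5 s (horizontal distance between dish_dark and view below 0.015 m and z of dish_dark in the frame of view between -0.012 and 0.012 m and angle between dish_dark's own z axis and vertical below 0.15 rad and linear speed of dish_dark below 0.03 m/s), for 1.5 s.
8. every dish present stands flat on the tray's floor, let go, while the cover is still off the keeper (x of dish_raw in the frame of tray_in between -0.08 and 0.08 m and y of dish_raw in the frame of tray_in between -0.08 and 0.08 m and z of dish_raw in the frame of tray_in between -0.004 and 0.004 m and angle between each of dish_raw, dish_light, dish_medium, dish_dark's own z axis and vertical below 0.06 rad and linear speed of each of dish_raw, dish_light, dish_medium, dish_dark below 0.02 m/s and x of dish_light in the frame of tray_in between -0.08 and 0.08 m and y of dish_light in the frame of tray_in between -0.08 and 0.08 m and z of dish_light in the frame of tray_in between -0.004 and 0.004 m and x of dish_medium in the frame of tray_in between -0.08 and 0.08 m and y of dish_medium in the frame of tray_in between -0.08 and 0.08 m and z of dish_medium in the frame of tray_in between -0.004 and 0.004 m and x of dish_dark in the frame of tray_in between -0.08 and 0.08 m and y of dish_dark in the frame of tray_in between -0.08 and 0.08 m and z of dish_dark in the frame of tray_in between -0.004 and 0.004 m and contact force between the fingers and dish_raw below 0.5 N and contact force between the fingers and dish_light below 0.5 N and contact force between the fingers and dish_medium below 0.5 N and contact force between the fingers and dish_dark below 0.5 N and distance between cover_tongues and keeper_slot above 0.05 m), for 0.2 s.
At the end, for the whole second after the job is handed in: the cover is back in its frame: tongue tips within 8 mm of their slot, flat within 0.03 rad, in line within 0.06 rad, underside 46 to 53 mm up, tab travel under 3 mm; every dish present stands flat on the tray floor (within 4 mm, 0.06 rad); all at rest and let go (distance between cover_tongues and keeper_slot below 0.008 m and angle between cover's own z axis and vertical below 0.03 rad and angle between the x axis of cover and the x axis of keeper, either way round below 0.06 rad and z of cover in the frame of keeper between 0.046 and 0.053 m and value of joint tab below 0.003 m and linear speed of each of cover, dish_raw, dish_light, dish_medium, dish_dark below 0.02 m/s and x of dish_raw in the frame of tray_in between -0.08 and 0.08 m and y of dish_raw in the frame of tray_in between -0.08 and 0.08 m and z of dish_raw in the frame of tray_in between -0.004 and 0.004 m and angle between each of dish_raw, dish_light, dish_medium, dish_dark's own z axis and vertical below 0.06 rad and x of dish_light in the frame of tray_in between -0.08 and 0.08 m and y of dish_light in the frame of tray_in between -0.08 and 0.08 m and z of dish_light in the frame of tray_in between -0.004 and 0.004 m and x of dish_medium in the frame of tray_in between -0.08 and 0.08 m and y of dish_medium in the frame of tray_in between -0.08 and 0.08 m and z of dish_medium in the frame of tray_in between -0.004 and 0.004 m and x of dish_dark in the frame of tray_in between -0.08 and 0.08 m and y of dish_dark in the frame of tray_in between -0.08 and 0.08 m and z of dish_dark in the frame of tray_in between -0.004 and 0.004 m); the robot touches nothing.
It fails at once if a bystander (funnel, coasters, jebena stand, cup, brush or jar) is moved by more than 40 mm (distance of any of funnel, coasters, jebena_stand, cup_a, cup_b, brush, bean_jar from where it was at the start of the episode above 0.04 m).
Of dish_raw, dish_light, dish_medium, dish_dark only 3 to 4 are there at a start; the rules pass over those that are not, and their reading is None.
At some moment in a run one of dish_raw, dish_light, dish_medium, dish_dark may be knocked a few centimetres aside while the robot is not near it.
Once in a run the grip may slacken for a moment while it holds something.
It also fails if it takes over 210 s, if anything falls off the work surface, if the arm or the gripper's body presses on something with over 40 N, if the wrist force passes 120 N, or if a joint passes its speed limit or range.

### The arm

A 7-joint arm with a two-finger parallel gripper is mounted at the origin on the work surface. World frame = base frame: x ahead of the robot, y to its left, z up, the work surface at z = 0. Lengths are in m, angles in rad, forces in N, time in s.
With the tool pointing down it reaches from about 0.425 to 0.875 m from the base axis. Payload 4.7 kg.
Tool frame: the origin (TCP) lies on the centre line of the jaws, within the pads' length; the fingertips stand 19 mm ahead of it and the grasp point (between the pads) is the TCP (env.tips_ahead is the distance from the TCP to the fingertips, in m); z points along the fingers, y is the line along which they close (so a half turn about z gives the same grasp; the last joint's range is limited). The gripper opens to 85 mm and grips with 20 to 120 N. Pads are 22 mm wide; open, the fingers measure 114 mm over their backs; the gripper's body (76 mm by 85 mm) begins 54 mm behind the grasp point. The pads swing forward as they close: fully open they stand 13 mm farther back than shut.
Start: joints at [1.34, 0.321, -0.07, 1.45, 0.023, 1.371, -0.057], TCP at [0.158, -0.631, 0.224] pointing down, gripper open.
Joint ranges: [-2.86, 2.86], [-0.3, 2.09], [-1.38, 1.24], [0.06, 2.45], [-1.56, 4.7], [0.09, 2.05], [-2.69, 2.69]. Speed limits (rad/s): [2.57, 2.57, 3.14, 3.14, 3.14, 3.14, 3.14].

### API

Orientations are given as a unit quaternion [w, x, y, z].
In Python, from station import env, eyes gives the robot as it stands.
- The arm moves only by the tool servo_tool, never from a script. Its argument "plan" is a list of rows, each a list of 5 numbers: the closure, from 0 (fully open) to 1 (shut), then the shift along the tool's x, y, z in cm, then the turn about the tool's z in degrees. A call has 1 to 12 rows; each row shifts and turns the commanded pose from where the row before left it, along the tool's axes as they then stand; what a row does not reach is not made up. A row lasts 1/10 s, in which the tool goes at most 50 mm and 8.59 degrees, less where a joint would pass 70% of its speed; a pose out of reach is approached as far as the arm can. A call with a gripper value outside its range is refused whole. The fingers move at their own pace and stop on an object; "grip_force" is the grip in N (left out, the last holds). Time passes only in rows, so rows that do not move let the fingers close. It gives the time, the measured TCP pose, the force, the opening and the grip force at its end, in the units of the state.
- env.read_state(): the state, without advancing time (a new reading comes with each control period).
- eyes.read_camera(name): name is "scene" or "top" or "wrist"; returns the picture (480x640x3 uint8, blue, green, red); there is no depth.
- eyes.calibration(name): a dict with "K" (3x3 intrinsics, pixels), "R" (3x3) and "t" (3): a world point X has camera coordinates R X + t. Camera axes: x right, y down, z forward; pixel columns grow to the right and rows downward; lengths in m; the calibration is good to about 2 mm. A picture is of the moment at which its call begins: read the wrist's pose just before it. calibration takes no time and is no camera call; for the wrist camera it gives the pose at the moment of the call.
- env.sign_off(): hands the job in; it is judged then, once.
The state is a dict: "t": time; "q": joint angles; "dq": joint speeds; "tau": joint torques, N m; "ee_pos": TCP position; "tcp_rot": TCP orientation; "ft_force": force on the tool from outside, world axes, zero at the start; "torque": the same for the moment, N m; "finger_gap": finger opening in m; "grasp_force": force on a finger pad.
Only numpy, scipy, OpenCV 4.12 (cv2) and the standard library are available. Lean on these libraries where they do the work, as an engineer would, in place of code of your own. Each camera call takes 0.05 s, during which the arm holds its last target. There are 200 camera calls.

## Working session

There is one attempt and no reset: what is moved stays moved. The work goes in short steps, Python scripts to look and compute and a tool call to move; the robot and the scene stay as the last step left them, time stands still between calls to the robot, and variables do not carry over. Pictures are saved under pics/ and viewed, at most 14 in all, crops included, and the job is handed in when it is done.

Besides the shell and the picture viewer there is one more tool, called after "Call:" by a JSON object that holds its "name" and its "arguments", one argument or row to a line. servo_tool: Moves the arm, as the interface text tells. Its arguments: {"type":"object","properties":{"plan":{"type":"array"},"grip_force":{"type":"number"}},"required":["plan"]}

```bash
ls; mkdir -p pics; cat > h.py <<'E'
import numpy as np, cv2
from station import env, eyes
def snap(n,f):
    c=eyes.calibration(n); im=eyes.read_camera(n); cv2.imwrite('pics/'+f,im); return im,c
def ray(c,u,v,z):
    K,R,t=map(np.array,(c['K'],c['R'],c['t'])); o=-R.T@t; d=R.T@np.linalg.inv(K)@[u,v,1]
    return o+d*(z-o[2])/d[2]
def proj(c,X):
    K,R,t=map(np.array,(c['K'],c['R'],c['t'])); p=K@(R@np.array(X)+t); return p[:2]/p[2]
E
python3 - <<'E'
from h import *
s=env.read_state(); print({k:np.round(v,3) for k,v in s.items()})
for n in('scene','top','wrist'):
    im,c=snap(n,n+'0.png'); print(n,np.round(np.array(c['K']),1).tolist(),np.round(-np.array(c['R']).T@c['t'],3),np.round(c['R'],2).tolist())
E
```

```text
pics
{'t': np.float64(0.0), 'q': array([ 1.34 ,  0.322, -0.07 ,  1.452,  0.023,  1.371, -0.057]), 'dq': array([-0.001,  0.   ,  0.   , -0.001,  0.002,  0.002, -0.   ]), 'tau': array([-0.0000e+00, -4.9358e+01, -3.8200e-01, -3.1434e+01,  1.3000e-02,
        1.1000e-02,  0.0000e+00]), 'ee_pos': array([ 0.157, -0.63 ,  0.222]), 'tcp_rot': array([-0.001,  0.993,  0.122, -0.   ]), 'ft_force': array([ 1.085, -0.465,  0.382]), 'torque': array([ 0.044, -0.007, -0.026]), 'grasp_force': np.float64(0.0), 'finger_gap': np.float64(0.085)}
scene [[561.3, 0.0, 320.4], [0.0, 561.3, 246.1], [0.0, 0.0, 1.0]] [1.592 0.078 1.289] [[-0.03, 1.0, -0.01], [0.73, 0.01, -0.69], [-0.69, -0.02, -0.73]]
top [[511.3, 0.0, 325.7], [0.0, 511.3, 241.8], [0.0, 0.0, 1.0]] [0.329 0.024 1.423] [[0.03, -1.0, 0.02], [-0.99, -0.03, -0.1], [0.1, -0.01, -0.99]]
wrist [[430.2, 0.0, 322.4], [0.0, 430.2, 248.0], [0.0, 0.0, 1.0]] [ 0.222 -0.614  0.372] [[0.24, -0.97, -0.0], [-0.94, -0.23, 0.26], [-0.25, -0.06, -0.97]]
```

View pics/top0.png

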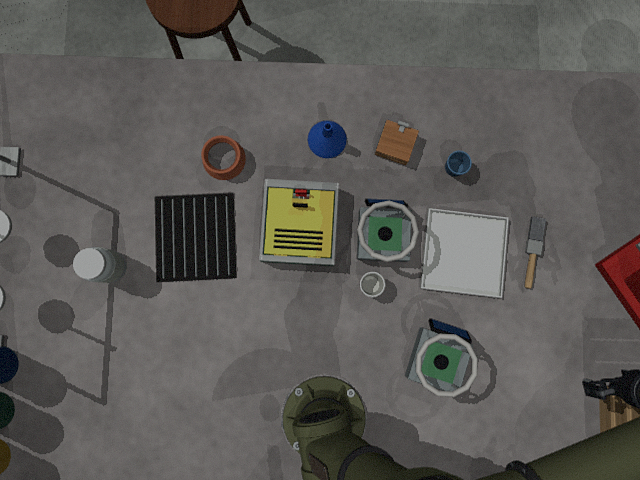

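View pics/scene0.png

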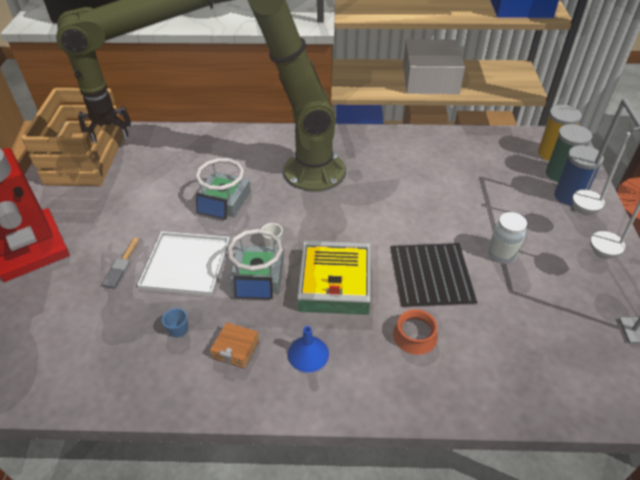

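Top view: yellow cover at (300,222) with the tab at (301,193), away from the robot. The mat is at (195,237), the target viewer ring (the leftmost one) at (387,231) and the tray at (466,253). The scene view confirms this layout.

```bash
python3 - <<'E'
from h import *
im=cv2.imread('pics/top0.png'); c=eyes.calibration('top'); H=cv2.cvtColor(im,cv2.COLOR_BGR2HSV)
def rect(mask,z,n,roi):
    m=np.zeros_like(mask); x0,y0,x1,y1=roi; m[y0:y1,x0:x1]=mask[y0:y1,x0:x1]
    m=cv2.morphologyEx(m,cv2.MORPH_CLOSE,np.ones((7,7)))
    k=max(cv2.findContours(m,0,2)[0],key=cv2.contourArea)
    P=np.array([ray(c,*p[0],z)[:2] for p in k],np.float32)
    r=cv2.minAreaRect(P*1000); print(n,np.round(r[0],1),np.round(r[1],1),round(r[2],1)); return k,P
rect(cv2.inRange(H,(22,120,80),(36,255,255)),.056,'cover',(240,160,350,280))
rect(cv2.inRange(H,(0,150,70),(8,255,255)),.08,'redtab',(270,170,330,215))
rect(cv2.inRange(H,(0,0,0),(179,255,55)),.005,'mat',(145,185,245,290))
rect(cv2.inRange(H,(0,0,165),(179,50,255)),.016,'tray',(415,200,515,305))
for z,n in((.115,'ring'),):
    k,P=rect(cv2.inRange(H,(0,0,150),(179,60,255)),z,n,(350,195,418,268)); print(cv2.minEnclosingCircle(P*1000))
for n,p,z in(('funnel',(328,125),.115),('jeb',(222,158),.05),('clip',(402,125),.04),('keeper corners',0,0)):
    if p: print(n,np.round(ray(c,*p,z),3))
for p in((264,180),(340,183),(337,268),(259,262)): print(np.round(ray(c,*p,.061),3))
E
python3 - <<'E'
import cv2
im=cv2.imread('pics/top0.png')[165:285,245:425]; cv2.imwrite('pics/c0.png',cv2.resize(im,None,fx=4.4,fy=4.4,interpolation=cv2.INTER_CUBIC))
E
```

```text
cover [520.9  79.7] [178.9 182.7] 88.2
redtab [598.4  77.5] [29.4 17.9] 85.2
mat [479. 369.] [240.4 220.6] 4.4
tray [ 367.9 -267.7] [13.7 24.9] 84.0
ring [ 442.7 -169.6] [ 31.7 114.7] 20.0
((457.5736389160156, -164.16688537597656), 57.366477966308594)
funnel [0.773 0.009 0.115]
jeb [0.693 0.296 0.05 ]
clip [ 0.805 -0.198  0.04 ]
[0.633 0.177 0.061]
[ 0.63  -0.028  0.061]
[ 0.4   -0.026  0.061]
[0.41  0.182 0.061]
```

View pics/c0.png

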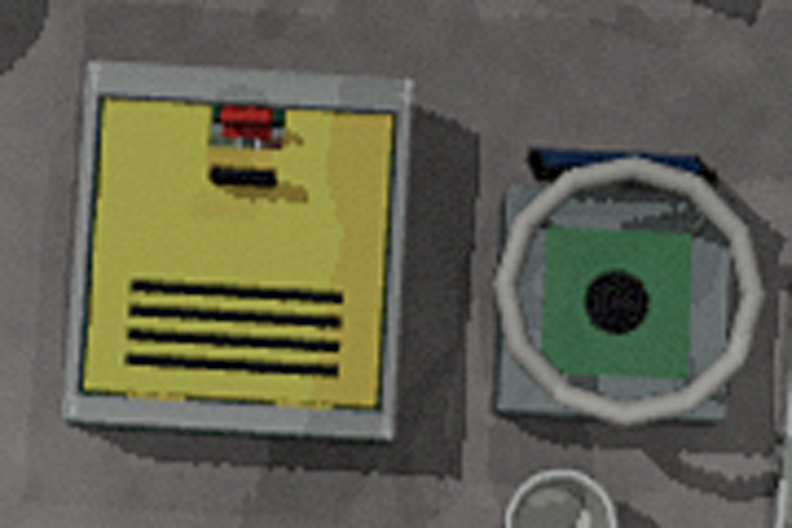

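The crop shows the cover with a yaw of about -2°, the tab at the far end and the rib just nearer. The ring spans crop x 495–765, y 157–422, which puts its centre at top-image pixel (388.2, 230.7).

```bash
cat >> h.py <<'E'
from scipy.spatial.transform import Rotation as Ro
def go(x,y,z,yawx=None):
    """print rows needed: cm in tool axes as now (apply shift before turning); yawx = wanted world angle(deg) of tool x"""
    s=env.read_state(); q=s['tcp_rot']; M=Ro.from_quat([q[1],q[2],q[3],q[0]]).as_matrix()
    d=M.T@(np.array([x,y,z])-s['ee_pos']); a=np.degrees(np.arctan2(M[1,0],M[0,0]))
    print('t %.1f pos'%s['t'],np.round(s['ee_pos'],4),'shift cm',np.round(d*100,2),'toolx ang %.1f'%a,end=' ')
    if yawx is not None: print('turn z',round(-((yawx-a+180)%360-180),1),'q7 %.2f'%s['q'][6])
    print('gap %.4f F %s gf %.1f tilt %.3f'%(s['finger_gap'],np.round(s['ft_force'],1),s['grasp_force'],np.arccos(-M[2,2])))
E
python3 - <<'E'
from h import *
c=eyes.calibration('top')
print('ring',ray(c,388.2,230.7,.115))
a=ray(c,495/4.4+245,230,.115);b=ray(c,765/4.4+245,230,.115);print('ring dia',np.linalg.norm(a-b))
T=[ray(c,*p,.016) for p in((427,207),(510,213),(504,299),(420,292))];print('tray',np.mean(T,0),[np.linalg.norm(T[i]-T[i-1]) for i in range(4)],np.degrees(np.arctan2(*(T[1]-T[0])[:2][::-1])))
go(.52+.0615,.0797-.002,.20,-91.8)
go(.52+.0615,.0797-.002,.20,88.2)
E
```

```text
ring [ 0.49693634 -0.15372113  0.115     ]
ring dia 0.15876505605491084
tray [ 0.45506196 -0.38203105  0.016     ] [np.float64(0.2375559822009789), np.float64(0.2331781121886641), np.float64(0.24044665406355564), np.float64(0.23204668176236556)] -92.53465157051316
t 0.1 pos [ 0.1574 -0.6302  0.2227] shift cm [ 58.31 -58.4    2.35] toolx ang 14.0 turn z 105.8 q7 -0.06
gap 0.0856 F [-0.6  0.8  0.9] gf 0.0 tilt 0.001
t 0.1 pos [ 0.1574 -0.6302  0.2227] shift cm [ 58.31 -58.4    2.35] toolx ang 14.0 turn z -74.2 q7 -0.06
gap 0.0856 F [-0.6  0.8  0.9] gf 0.0 tilt 0.001
```

Call:
{"name": "servo_tool", "arguments": {
  "plan": [
    [0,3.3,-3.3,-0.4,0],
    [0,3.3,-3.3,-0.4,0],
    [0,3.3,-3.3,-0.4,0],
    [0,3.3,-3.3,-0.4,0],
    [0,3.3,-3.3,-0.4,0],
    [0,3.3,-3.3,-0.4,0],
    [0,3.3,-3.3,-0.4,0],
    [0,3.3,-3.3,-0.4,0],
    [0,3.3,-3.3,-0.4,0],
    [0,3.3,-3.3,0,0],
    [0,3.3,-3.3,0,0],
    [0,3.3,-3.3,0,0]
  ]
}}

```text
t: 1.35
ee_pos: [0.4462, -0.1487, 0.2596]
tcp_rot: [0.0, 0.993, 0.122, 0.0]
ft_force: [0.8, -0.5, 1.5]
finger_gap: 0.0855
grasp_force: 0.0
```

Call:
{"name": "servo_tool", "arguments": {
  "plan": [
    [0,0,0,0,-8],
    [0,0,0,0,-8],
    [0,0,0,0,-8],
    [0,0,0,0,-8],
    [0,0,0,0,-8],
    [0,0,0,0,-8],
    [0,0,0,0,-8],
    [0,0,0,0,-8],
    [0,0,0,0,-8]
  ]
}}

```text
t: 2.25
ee_pos: [0.4455, -0.1504, 0.2592]
tcp_rot: [-0.0, 0.729, 0.684, -0.0]
ft_force: [-0.0, 0.5, -0.2]
finger_gap: 0.0855
grasp_force: 0.0
```

```bash
python3 - <<'E'
from h import *
go(.52+.06,.0797-.002,.16,88.2)
E
```

```text
t 2.2 pos [ 0.4455 -0.1504  0.2592] shift cm [23.62 11.98  9.92] toolx ang 86.4 turn z -1.8 q7 0.24
gap 0.0855 F [-0.   0.5 -0.2] gf 0.0 tilt 0.000
```

Call:
{"name": "servo_tool", "arguments": {
  "plan": [
    [0,3.9,1.2,0,-1.8],
    [0,3.9,1.2,0,0],
    [0,3.9,1.2,0.5,0],
    [0,3.9,1.2,1.5,0],
    [0,3.9,1.2,1.5,0],
    [0,3.9,1.2,1.5,0],
    [0,0,0,0,0],
    [0,0,0,0,0]
  ]
}}

```text
t: 3.05
ee_pos: [0.5272, 0.0811, 0.2088]
tcp_rot: [-0.001, 0.719, 0.695, -0.001]
ft_force: [0.3, -0.7, -0.1]
finger_gap: 0.0853
grasp_force: 0.0
```

```bash
python3 - <<'E'
from h import *
im,c=snap('wrist','w1.png')
go(.52+.06,.0797-.002,.16,88.2)
for n,X in(('rib top',(.5649,.0783,.082)),('tab',(.6004,.0772,.083))): print(n,proj(c,X))
E
```

```text
t 3.1 pos [0.5276 0.0796 0.2092] shift cm [0.01 5.25 4.92] toolx ang 87.8 turn z -0.4 q7 -0.32
gap 0.0855 F [ 0.1 -0.7 -0.2] gf 0.0 tilt 0.001
rib top [378.4983484  239.15761982]
tab [432.58273449 239.31745603]
```

View pics/w1.png

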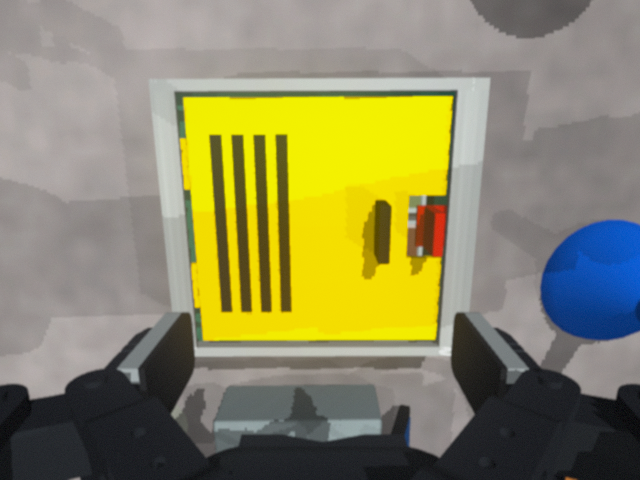

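Wrist view: cover spans about (185–455, 92–342), rib top is near (384,232) and the red tab near (430,231).

```bash
python3 - <<'E'
from h import *
im=cv2.imread('pics/w1.png'); c=eyes.calibration('wrist'); H=cv2.cvtColor(im,cv2.COLOR_BGR2HSV)
def f(m,z,roi,n):
    x0,y0,x1,y1=roi; k=np.zeros_like(m); k[y0:y1,x0:x1]=m[y0:y1,x0:x1]
    k=cv2.morphologyEx(k,cv2.MORPH_CLOSE,np.ones((41,41)) if n=='cover' else np.ones((5,5)))
    k=max(cv2.findContours(k,0,2)[0],key=cv2.contourArea); P=np.array([ray(c,*p[0],z)[:2] for p in k],np.float32)*1000
    r=cv2.minAreaRect(P); print(n,cv2.boundingRect(k),np.round(r[0],1),np.round(r[1],1),round(r[2],1))
f(cv2.inRange(H,(22,100,80),(36,255,255)),.056,(190,60,460,360),'cover')
f(cv2.inRange(H,(0,150,150),(6,255,255)),.083,(400,190,460,270),'red')
f(cv2.inRange(H,(0,150,200),(6,255,255)),.083,(400,190,460,270),'redtop')
f(cv2.inRange(H,(0,0,0),(179,255,75)),.082,(370,190,395,275),'rib')
E
```

```text
cover (190, 95, 264, 247) [523.3  80.4] [179.7 185.9] 88.1
red (433, 206, 12, 50) [604.8  80.9] [ 7.  33.2] 0.1
redtop (434, 214, 10, 42) [604.8  78.2] [27.7  5.1] 88.2Traceback (most recent call last):
  File "<stdin>", line 11, in <module>
  File "<stdin>", line 6, in f
ValueError: max() iterable argument is empty
```

Call:
{"name": "servo_tool", "arguments": {
  "plan": [
    [0,0.15,2.7,2,-0.4],
    [0,0,2.75,2,0],
    [0,0,0,2.5,0],
    [0,0,0,2,0],
    [0,0,0,1.5,0],
    [0,0,0,0.8,0],
    [0,0,0,0,0],
    [0,0,0,0,0]
  ]
}}

```text
t: 3.9
ee_pos: [0.5829, 0.0795, 0.1025]
tcp_rot: [0.001, 0.718, 0.696, 0.0]
ft_force: [-0.3, -0.1, 0.3]
finger_gap: 0.0858
grasp_force: 0.0
```

```bash
python3 - <<'E'
from h import *
im,c=snap('wrist','w2.png')
go(.582,.079,.082,88.2)
E
```

```text
t 4.0 pos [0.5831 0.0798 0.1027] shift cm [-0.08 -0.11  2.07] toolx ang 88.2 turn z 0.0 q7 -0.42
gap 0.0854 F [ 0.3 -0.2  0.3] gf 0.0 tilt 0.002
```

View pics/w2.png

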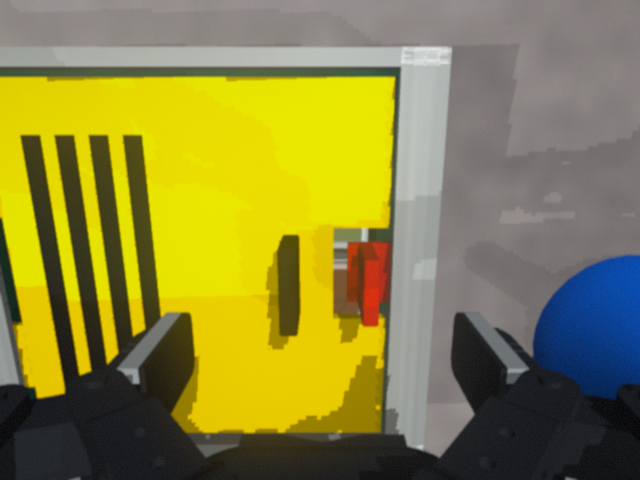

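Wrist view: jaws at columns 190 and 455 straddle the rib (289,285) and the tab (370,285), with their midpoint close to the jaw centre at 323. Lowering and pinching.

Call:
{"name": "servo_tool", "arguments": {
  "plan": [
    [0,-0.1,-0.1,1,0],
    [0,0,0,1,0],
    [0,0,0,0,0],
    [0.4,0,0,0,0],
    [0.5,0,0,0,0],
    [0.65,0,0,0,0],
    [0.65,0,0,0,0],
    [0.65,0,0,0,0],
    [0.65,0,0,0,0],
    [0.65,0,0,0,0]
  ],
  "grip_force": 25
}}

```text
t: 4.95
ee_pos: [0.5813, 0.0788, 0.0815]
tcp_rot: [0.0, 0.718, 0.696, -0.0]
ft_force: [0.4, -0.8, -0.7]
finger_gap: 0.0301
grasp_force: 0.0
```

```bash
python3 - <<'E'
from h import *
go(.582,.079,.082,88.2)
c=eyes.calibration('wrist')
E
```

```text
t 5.0 pos [0.5813 0.0788 0.0815] shift cm [ 0.02  0.07 -0.05] toolx ang 88.2 turn z 0.0 q7 -0.43
gap 0.0301 F [ 0.4 -0.8 -0.7] gf 0.0 tilt 0.000
```

```bash
python3 - <<'E'
from h import *
im,c=snap('wrist','w3.png')
E
```

```text
(no output)
```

View pics/w3.png

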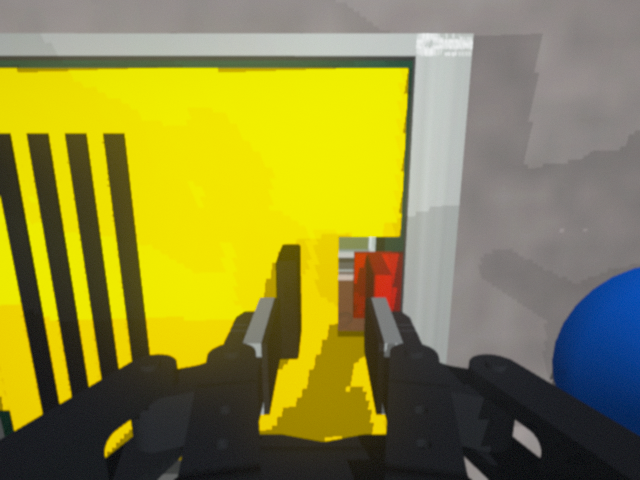

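```bash
python3 - <<'E'
from h import *
c=eyes.calibration('wrist'); s=env.read_state()
for n,X in(('tip L',s['ee_pos']+[-.015,0,-.019]),('tip R',s['ee_pos']+[.015,0,-.019]),('tipR y+11',s['ee_pos']+[.015,.011,-.019])): print(n,proj(c,X))
c2=dict(c); R=np.array(c['R']); o=-R.T@np.array(c['t']); o2=o+np.array([.5831,.0798,.1027])-s['ee_pos']; c2['t']=-R@o2
print('cam',o)
# w2: rib top corners (280..299 top edge): (289,236) far end top ; (289,335) near ; tab top (361..379, 245..325)
for n,p in(('rib+y',(290,236)),('rib-y',(290,335)),('tab+y',(369,246)),('tab-y',(371,325))): print(n,np.round(ray(c2,*p,.082),4))
# w3
for n,p in(('rib+y',(289,246)),('tab+y',(378,253))): print('w3',n,np.round(ray(c,*p,.082),4))
E
```

```text
tip L [284.51911797 297.84084972]
tip R [356.08692748 295.76412813]
tipR y+11 [355.79705358 270.74702275]
cam [0.58423098 0.14492286 0.23139307]
rib+y [0.5716 0.1059 0.082 ]
rib-y [0.5694 0.0619 0.082 ]
tab+y [0.6037 0.1007 0.082 ]
tab-y [0.6045 0.0655 0.082 ]
w3 rib+y [0.571  0.1062 0.082 ]
w3 tab+y [0.603  0.1026 0.082 ]
```

```bash
python3 - <<'E'
from h import *
print(env.tips_ahead)
c=eyes.calibration('wrist'); s=env.read_state()
for dz in(0,.005,.01,-.005,-.01,-.019): print(dz,[np.round(proj(c,s['ee_pos']+[dx,.011,dz])) for dx in(-.015,.015)])
E
```

```text
0.019
0 [array([279., 289.]), array([360., 287.])]
0.005 [array([277., 294.]), array([361., 291.])]
0.01 [array([276., 299.]), array([362., 297.])]
-0.005 [array([280., 284.]), array([359., 282.])]
-0.01 [array([281., 280.]), array([358., 278.])]
-0.019 [array([283., 273.]), array([356., 271.])]
```

Call:
{"name": "servo_tool", "arguments": {
  "plan": [
    [0.3,0.3,0,0,0],
    [0.2,0,0,0,0],
    [0.1,0,0,0,0],
    [0.1,0,0,0.5,0],
    [0.1,0,0,0.5,0],
    [0.1,0,0,0,0]
  ]
}}

```text
t: 5.6
ee_pos: [0.5805, 0.0816, 0.0703]
tcp_rot: [-0.001, 0.718, 0.696, -0.001]
ft_force: [-0.4, -0.1, 0.1]
finger_gap: 0.0772
grasp_force: 0.0
```

Call:
{"name": "servo_tool", "arguments": {
  "plan": [
    [0.3,0,0,0,0],
    [0.4,0,0,0,0],
    [0.5,0,0,0,0],
    [0.6,0,0,0,0],
    [0.6,0,0,0,0],
    [0.6,0,0,0,0]
  ]
}}

```text
t: 6.2
ee_pos: [0.5808, 0.0819, 0.0726]
tcp_rot: [-0.0, 0.718, 0.696, -0.001]
ft_force: [-3.0, -0.7, 7.8]
finger_gap: 0.0347
grasp_force: 8.8
```

```bash
python3 - <<'E'
from h import *
im,c=snap('wrist','w4.png'); im2,_=snap('scene','s4.png')
a=cv2.resize(im[200:400,180:460],(560,400)); b=cv2.resize(im2[230:320,285:385],(240,216)); 
o=np.zeros((400,800,3),np.uint8); o[:,:560]=a; o[:216,560:]=b; cv2.imwrite('pics/m4.png',o)
go(.58,.08,.08)
E
```

```text
t 6.3 pos [0.5808 0.0819 0.0727] shift cm [-0.19 -0.08 -0.73] toolx ang 88.2 gap 0.0344 F [-3.5  0.3  7.6] gf 8.7 tilt 0.001
```

View pics/m4.png

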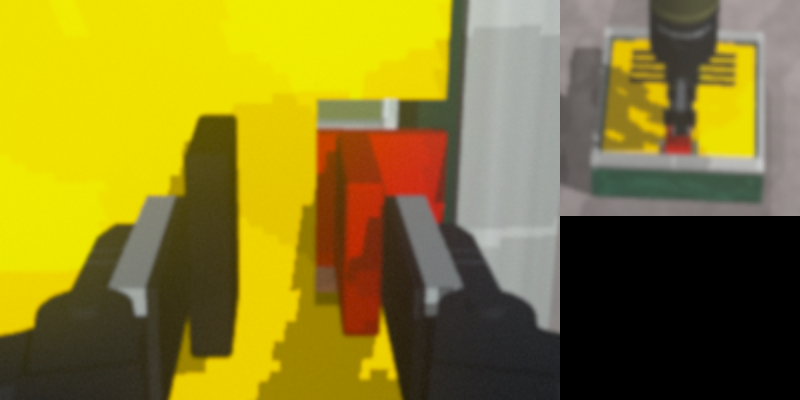

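The crop shows the fingers straddling the rib and the tab, with the tab pressed inwards. I'll relieve the downward push and squeeze fully.

Call:
{"name": "servo_tool", "arguments": {
  "plan": [
    [0.65,0,0,-0.2,0],
    [0.7,0,0,-0.1,0],
    [0.7,0,0,0,0],
    [0.7,0,0,0,0],
    [0.7,0,0,0,0]
  ],
  "grip_force": 25
}}

```text
t: 6.8
ee_pos: [0.5847, 0.0818, 0.0758]
tcp_rot: [0.002, 0.718, 0.696, 0.003]
ft_force: [7.1, -1.1, 0.1]
finger_gap: 0.0259
grasp_force: 3.5
```

Call:
{"name": "servo_tool", "arguments": {
  "plan": [
    [0.7,0,0,-1,0],
    [0.5,0,0,-0.5,0],
    [0.1,0,0,0,0],
    [0.1,0,0,0,0],
    [0.1,0,0,0,0]
  ]
}}

```text
t: 7.3
ee_pos: [0.5804, 0.0817, 0.0886]
tcp_rot: [-0.001, 0.718, 0.696, -0.001]
ft_force: [-1.0, 0.4, -0.6]
finger_gap: 0.0771
grasp_force: 0.0
```

Call:
{"name": "servo_tool", "arguments": {
  "plan": [
    [0.1,0,0,1,0],
    [0.1,0,0,0.5,0],
    [0.1,0,0,0.3,0],
    [0.1,0,0,0.2,0],
    [0.1,0,0,0,0]
  ]
}}

```text
t: 7.8
ee_pos: [0.5811, 0.0818, 0.069]
tcp_rot: [-0.0, 0.718, 0.696, -0.0]
ft_force: [-0.4, -0.4, -0.8]
finger_gap: 0.0766
grasp_force: 0.0
```

```bash
python3 - <<'E'
from h import *
im,c=snap('wrist','w5.png'); go(.58,.08,.07)
H=cv2.cvtColor(im,cv2.COLOR_BGR2HSV); m=cv2.inRange(H,(0,150,60),(8,255,255)); print(cv2.boundingRect(m[150:400,250:450]))
E
```

```text
t 7.8 pos [0.5813 0.0819 0.0693] shift cm [-0.19 -0.12 -0.07] toolx ang 88.2 gap 0.0764 F [-0.5 -0.2 -1. ] gf 0.0 tilt 0.000
(102, 124, 75, 115)
```

View pics/w5.png

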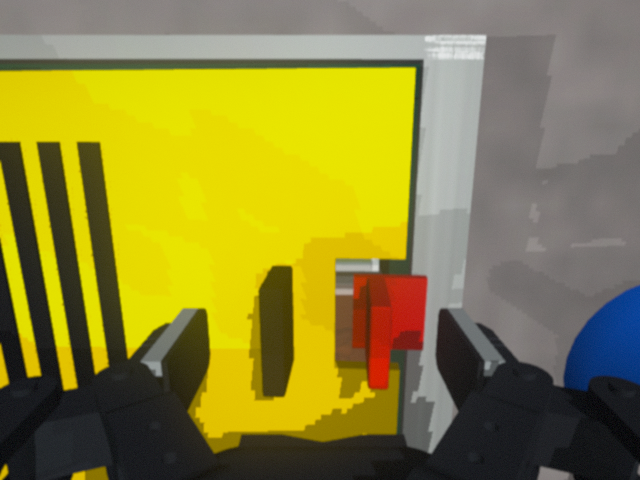

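The wrist picture shows the cover still seated: rib at (277,330), tab at (377,330), jaws at 210 and 437. The previous contact was on the tops only, so the pads sit higher than assumed and I need to go deeper.

Call:
{"name": "servo_tool", "arguments": {
  "plan": [
    [0.1,0,0,0.3,0],
    [0.1,0,0,0.3,0],
    [0.1,0,0,0.3,0],
    [0.1,0,0,0,0]
  ]
}}

```text
t: 8.25
ee_pos: [0.581, 0.0817, 0.0599]
tcp_rot: [-0.0, 0.718, 0.696, -0.0]
ft_force: [1.0, -0.0, -0.4]
finger_gap: 0.0773
grasp_force: 0.0
```

Call:
{"name": "servo_tool", "arguments": {
  "plan": [
    [0.3,0,0,0,0],
    [0.4,0,0,0,0],
    [0.45,0,0,0,0],
    [0.5,0,0,0,0],
    [0.55,0,0,0,0],
    [0.55,0,0,0,0]
  ]
}}

```text
t: 8.85
ee_pos: [0.5825, 0.0818, 0.0613]
tcp_rot: [0.001, 0.718, 0.696, 0.001]
ft_force: [1.6, 0.3, 3.1]
finger_gap: 0.0384
grasp_force: 5.7
```

Call:
{"name": "servo_tool", "arguments": {
  "plan": [
    [0.6,0,0,0,0],
    [0.65,0,0,0,0],
    [0.7,0,0,0,0],
    [0.7,0,0,0,0],
    [0.7,0,0,0,0]
  ],
  "grip_force": 25
}}

```text
t: 9.35
ee_pos: [0.5809, 0.0817, 0.06]
tcp_rot: [-0.0, 0.718, 0.696, -0.0]
ft_force: [0.7, -0.3, -1.6]
finger_gap: 0.0325
grasp_force: 26.2
```

Call:
{"name": "servo_tool", "arguments": {
  "plan": [
    [0.7,0,0,-0.4,0],
    [0.7,0,-0.1,-0.4,0],
    [0.7,0,-0.1,-0.4,0],
    [0.7,0,-0.1,-0.4,0],
    [0.7,0,-0.2,-0.5,0]
  ]
}}

```text
t: 9.85
ee_pos: [0.5771, 0.0818, 0.0813]
tcp_rot: [0.001, 0.718, 0.696, 0.001]
ft_force: [2.8, 0.4, -13.1]
finger_gap: 0.0324
grasp_force: 59.0
```

```bash
python3 - <<'E'
from h import *
im,c=snap('wrist','w6.png'); im2,_=snap('scene','s6.png')
o=np.zeros((480,640+160,3),np.uint8)[:,:800]; o[:,:640]=im; b=cv2.resize(im2[230:330,285:385],(160,160),interpolation=2); o[:160,640:]=b; cv2.imwrite('pics/m6.png',o)
go(.58,.08,.08)
E
```

```text
t 9.9 pos [0.577  0.0818 0.0819] shift cm [-0.17  0.3   0.19] toolx ang 88.2 gap 0.0321 F [  2.9   0.1 -13.4] gf 60.0 tilt 0.002
```

View pics/m6.png

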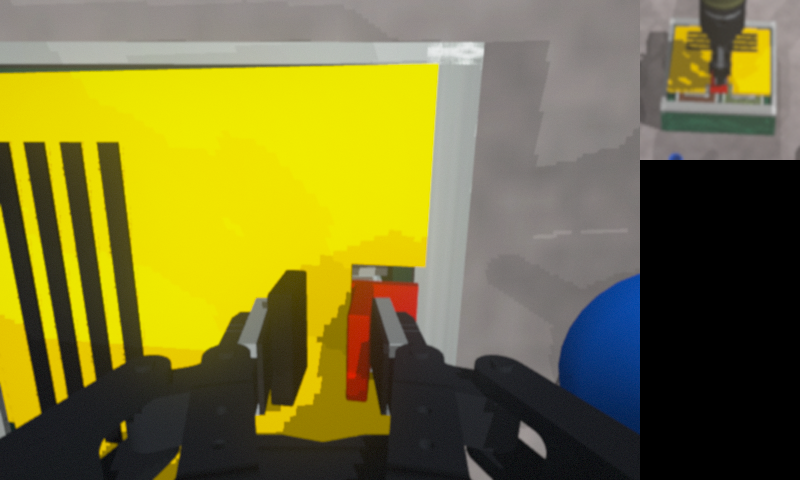

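The tab end is rising: the cover's edge overlaps the lip, and the scene inset shows an open gap at the tab end. I'll continue the arc.

Call:
{"name": "servo_tool", "arguments": {
  "plan": [
    [0.7,0,-0.2,-0.45,0],
    [0.7,0,-0.2,-0.45,0],
    [0.7,0,-0.2,-0.45,0],
    [0.7,0,-0.2,-0.45,0],
    [0.7,0,-0.2,-0.45,0],
    [0.7,0,-0.2,-0.45,0],
    [0.7,0,0,0,0]
  ],
  "grip_force": 20
}}

```text
t: 10.65
ee_pos: [0.5672, 0.0821, 0.11]
tcp_rot: [0.002, 0.718, 0.696, 0.003]
ft_force: [6.8, 0.0, -14.9]
finger_gap: 0.0327
grasp_force: 84.1
```

```bash
python3 - <<'E'
from h import *
im2,_=snap('scene','s7.png'); im,_=snap('wrist','w7.png')
b=cv2.resize(im2[170:330,265:405],(525,600),interpolation=2); a=cv2.resize(im,(270,202)); o=np.zeros((600,800,3),np.uint8); o[:,:525]=b; o[:202,530:]=a; cv2.imwrite('pics/m7.png',o)
go(.58,.08,.08)
E
```

```text
t 10.8 pos [0.5673 0.0821 0.1097] shift cm [-0.17  1.26  2.98] toolx ang 88.2 gap 0.0325 F [  7.6  -0.4 -12.9] gf 83.6 tilt 0.007
```

View pics/m7.png

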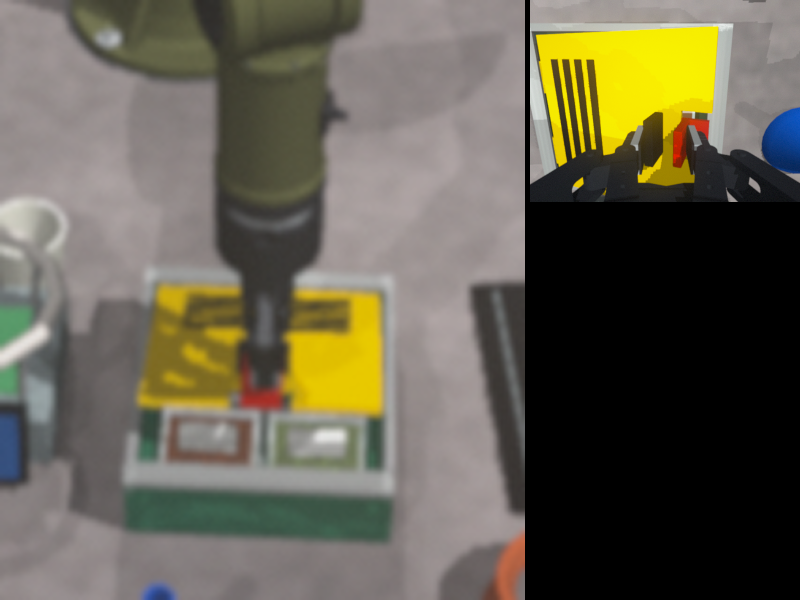

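Scene crop: tab end lifted well clear with the tongue end still in the frame, and two dishes visible. The lift of about 50 mm over a 147 mm arm gives roughly 0.35 rad. I'll add a little more tilt, then draw the cover out.

Call:
{"name": "servo_tool", "arguments": {
  "plan": [
    [0.7,0,-0.1,-0.4,0],
    [0.7,0,0,-0.4,0],
    [0.7,0,0,0,0],
    [0.7,0,0.5,-0.2,0],
    [0.7,0,0.5,-0.2,0],
    [0.7,0,0.5,-0.2,0],
    [0.7,0,0.5,-0.2,0],
    [0.7,0,0.5,-0.2,0],
    [0.7,0,0,0,0]
  ]
}}

```text
t: 11.65
ee_pos: [0.5895, 0.0818, 0.1274]
tcp_rot: [0.0, 0.718, 0.696, 0.001]
ft_force: [-0.5, -0.3, -1.6]
finger_gap: 0.0328
grasp_force: 66.5
```

```bash
python3 - <<'E'
from h import *
go(.58,.08,.08)
E
```

```text
t 11.7 pos [0.5895 0.0818 0.1274] shift cm [-0.21 -0.95  4.74] toolx ang 88.2 gap 0.0328 F [-0.5 -0.3 -1.6] gf 66.5 tilt 0.001
```

Call:
{"name": "servo_tool", "arguments": {
  "plan": [
    [0.7,0,0,-2,0],
    [0.7,0,0,-3,0],
    [0.7,1.5,-0.5,-3,0],
    [0.7,3,-0.7,0,0],
    [0.7,3.5,-0.7,0,0],
    [0.7,3.5,-0.7,0,0],
    [0.7,3.5,-0.7,0,0],
    [0.7,3.5,-0.7,0,0],
    [0.7,3.5,-0.7,0,0],
    [0.7,3,-0.7,0,0],
    [0.7,2,-0.5,0,0],
    [0.7,1.3,-0.3,0,0]
  ]
}}

```text
t: 12.85
ee_pos: [0.5336, 0.3687, 0.2066]
tcp_rot: [-0.001, 0.717, 0.697, -0.0]
ft_force: [0.7, -0.7, -1.5]
finger_gap: 0.0325
grasp_force: 66.5
```

```bash
python3 - <<'E'
from h import *
im2,_=snap('scene','s8.png'); im,_=snap('top','t8.png')
b=cv2.resize(im2[100:340,250:490],(500,500),interpolation=2); a=cv2.resize(im[160:300,140:240],(300,420)); o=np.zeros((500,800,3),np.uint8); o[:,:500]=b; o[:420,500:]=a; cv2.imwrite('pics/m8.png',o)
go(.536,.367,.12,88.2)
E
```

```text
t 12.9 pos [0.5337 0.3685 0.2065] shift cm [-0.16  0.24  8.65] toolx ang 88.4 turn z 0.2 q7 -0.90
gap 0.0326 F [-0.4  0.4 -1.3] gf 66.5 tilt 0.001
```

View pics/m8.png

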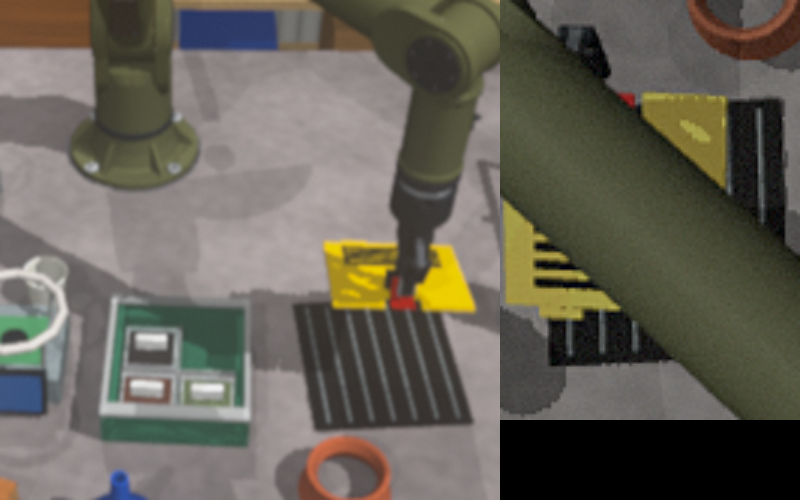

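The picture shows the cover held over the mat, tab up. The open keeper holds three dishes: dark, medium and a pale green one. Lowering now.

Call:
{"name": "servo_tool", "arguments": {
  "plan": [
    [0.7,0,0.1,3,0],
    [0.7,0,0.1,3,0],
    [0.7,0,0,3,0],
    [0.7,0,0,2,0],
    [0.7,0,0,1,0],
    [0.7,0,0,0.5,0],
    [0.7,0,0,0,0]
  ]
}}

```text
t: 13.65
ee_pos: [0.5377, 0.3656, 0.0816]
tcp_rot: [0.0, 0.718, 0.696, -0.0]
ft_force: [-0.1, -0.2, -1.5]
finger_gap: 0.0325
grasp_force: 66.5
```

Call:
{"name": "servo_tool", "arguments": {
  "plan": [
    [0.7,0,0,0.5,0],
    [0.7,0,0,0.5,0],
    [0.7,0,0,0.5,0],
    [0.7,0,0,0,0]
  ]
}}

```text
t: 14.05
ee_pos: [0.5367, 0.3659, 0.0657]
tcp_rot: [-0.0, 0.718, 0.696, -0.001]
ft_force: [-1.0, 0.8, -2.2]
finger_gap: 0.0325
grasp_force: 66.5
```

```bash
python3 - <<'E'
from h import *
go(.536,.367,.016,88.2)
E
```

```text
t 14.1 pos [0.5367 0.3659 0.0657] shift cm [ 0.11 -0.07  4.97] toolx ang 88.2 turn z 0.0 q7 -0.97
gap 0.0325 F [-1.   0.8 -2.2] gf 66.5 tilt 0.001
```

Call:
{"name": "servo_tool", "arguments": {
  "plan": [
    [0.7,0,0,0.5,0],
    [0.7,0,0,0.5,0],
    [0.7,0,0,0.5,0],
    [0.7,0,0,0.5,0],
    [0.7,0,0,0,0]
  ]
}}

```text
t: 14.55
ee_pos: [0.537, 0.3661, 0.0458]
tcp_rot: [-0.0, 0.718, 0.696, -0.0]
ft_force: [1.6, 0.2, 0.2]
finger_gap: 0.0327
grasp_force: 37.7
```

Call:
{"name": "servo_tool", "arguments": {
  "plan": [
    [0.7,0,0,0.5,0],
    [0.7,0,0,0.5,0],
    [0.7,0,0,0.5,0],
    [0.7,0,0,0,0]
  ]
}}

```text
t: 14.95
ee_pos: [0.5365, 0.366, 0.0304]
tcp_rot: [-0.0, 0.718, 0.696, -0.001]
ft_force: [1.5, -0.4, 1.3]
finger_gap: 0.0324
grasp_force: 19.7
```

Call:
{"name": "servo_tool", "arguments": {
  "plan": [
    [0.7,0,0,0.5,0],
    [0.7,0,0,0.5,0],
    [0.7,0,0,0.2,0],
    [0.7,0,0,0.2,0],
    [0.7,0,0,0,0]
  ]
}}

```text
t: 15.45
ee_pos: [0.5371, 0.3662, 0.0172]
tcp_rot: [0.0, 0.718, 0.696, -0.0]
ft_force: [1.7, -0.3, 1.8]
finger_gap: 0.0318
grasp_force: 20.7
```

Call:
{"name": "servo_tool", "arguments": {
  "plan": [
    [0.5,0,0,0,0],
    [0.3,0,0,0,0],
    [0.2,0,0,0,0],
    [0.2,0,0,-0.3,0],
    [0.2,0,0,-2,0],
    [0.2,0,0,-4,0],
    [0.2,0,0,-5,0],
    [0.2,0,0,-5,0],
    [0.2,-4,0,-5,0],
    [0.2,-4.5,-0.7,0,0],
    [0.2,-4.5,-0.7,0,0],
    [0.2,-4.5,-0.7,0,0]
  ]
}}

```text
t: 16.65
ee_pos: [0.5105, 0.1996, 0.2199]
tcp_rot: [0.0, 0.718, 0.696, 0.0]
ft_force: [0.7, -0.2, 0.5]
finger_gap: 0.0681
grasp_force: 0.0
```

Call:
{"name": "servo_tool", "arguments": {
  "plan": [
    [0.2,-4.5,-0.5,0,0],
    [0.2,-4.5,-0.5,0,0],
    [0.2,-2.5,0,0,0],
    [0.2,0,0,0,0],
    [0.2,0,0,0,0]
  ]
}}

```text
t: 17.15
ee_pos: [0.4974, 0.0864, 0.2198]
tcp_rot: [0.0, 0.718, 0.696, 0.0]
ft_force: [-0.5, 0.6, 1.1]
finger_gap: 0.0682
grasp_force: 0.0
```

```bash
python3 - <<'E'
from h import *
im,c=snap('wrist','w9.png'); im2,c2=snap('top','t9.png')
o=np.zeros((480,800,3),np.uint8); o[:,:640]=im; o[:240,640:]=cv2.resize(im2[180:300,150:250],(160,192),interpolation=2)[:192] if 0 else cv2.resize(im2[180:300,150:230],(160,240),interpolation=2); cv2.imwrite('pics/m9.png',o)
go(.53,.08,.2,88.2)
H=cv2.cvtColor(im2,cv2.COLOR_BGR2HSV); m=cv2.inRange(H,(22,120,80),(36,255,255)); m=cv2.morphologyEx(m,3,np.ones((9,9)))
k=max(cv2.findContours(m,0,2)[0],key=cv2.contourArea); P=np.array([ray(c2,*p[0],.011)[:2] for p in k],np.float32)*1000; print(cv2.minAreaRect(P))
E
```

```text
t 17.2 pos [0.4973 0.0881 0.2198] shift cm [-0.72  3.29  1.98] toolx ang 88.4 turn z 0.2 q7 -0.28
gap 0.0686 F [ 0.  -0.6  0.1] gf 0.0 tilt 0.001
((467.56396484375, 363.85089111328125), (179.5680694580078, 191.9055633544922), 88.22867584228516)
```

View pics/m9.png

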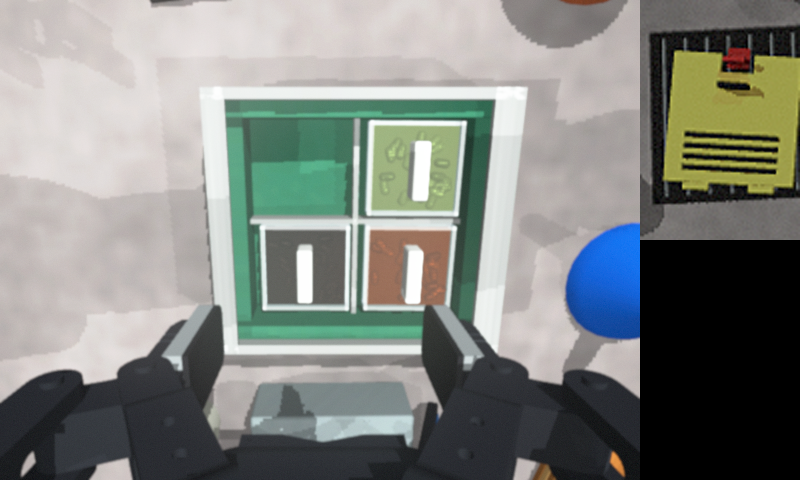

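Wrist view: raw bar at (422,171), medium bar at (413,274), dark bar at (305,273); the top-left bay is empty, so dish_light is absent. The inset shows the cover flat on the mat, tab up.

```bash
cat >> h.py <<'E'
def bars(im,c,rois,z=.048):
    for n,(x0,y0,x1,y1) in rois.items():
        m=cv2.inRange(im[y0:y1,x0:x1],(200,200,200),(255,255,255)); m=cv2.morphologyEx(m,cv2.MORPH_OPEN,np.ones((5,5)))
        k=max(cv2.findContours(m,0,2)[0],key=cv2.contourArea); x,y,w,h=cv2.boundingRect(k); x+=x0;y+=y0
        r=cv2.minAreaRect(k)
        cx=(x+w-1) if x+w/2>322 else x
        e=ray(c,cx,y+h/2,z); b=ray(c,x+w/2,y+h-1,z)
        sx=-.006 if x+w/2>322 else .006
        print(n,(x,y,w,h),'x %.4f y %.4f'%(e[0]+sx,b[1]+.022),'rect',np.round(r[1]),round(r[2],1),np.round(ray(c,x,y+h/2,z)[:2],4),np.round(ray(c,x+w,y+h/2,z)[:2],4))
E
python3 - <<'E'
from h import *
im=cv2.imread('pics/w9.png'); c=eyes.calibration('wrist')
bars(im,c,{'raw':(380,130,455,210),'med':(372,232,448,308),'dark':(270,235,343,308)})
k=np.array([.5235,.0808]);a=np.radians(-1.8);Rm=np.array([[np.cos(a),-np.sin(a)],[np.sin(a),np.cos(a)]])
for n,b in(('raw',(.042,.04)),('med',(.042,-.04)),('dark',(-.042,-.04))): print(n,k+Rm@b)
go(.5669,.1195,.032,88.2)
E
```

```text
raw (413, 141, 19, 60) x 0.5736 y 0.1258 rect [16. 60.] 3.1 [0.5663 0.1256] [0.5803 0.1252]
med (406, 246, 17, 58) x 0.5694 y 0.0430 rect [15. 57.] 3.5 [0.5628 0.0448] [0.5762 0.0444]
dark (297, 246, 15, 57) x 0.4831 y 0.0464 rect [56. 14.] 90.0 [0.4771 0.0477] [0.4889 0.0473]
raw [0.56673571 0.11946101]
med [0.56422285 0.03950049]
dark [0.48026429 0.04213899]
t 17.2 pos [0.4973 0.0881 0.2198] shift cm [ 3.32  6.86 18.78] toolx ang 88.4 turn z 0.2 q7 -0.28
gap 0.0686 F [ 0.  -0.6  0.1] gf 0.0 tilt 0.001
```

Call:
{"name": "servo_tool", "arguments": {
  "plan": [
    [0.5,1.9,3.7,0,0.2],
    [0.5,1.9,3.7,0,0],
    [0.5,0,0,3,0],
    [0.5,0,0,4,0],
    [0.5,0,0,3,0],
    [0.5,0,0,2,0],
    [0.5,0,0,0,0],
    [0.5,0,0,0,0]
  ]
}}

```text
t: 18.05
ee_pos: [0.5726, 0.1235, 0.0999]
tcp_rot: [-0.0, 0.718, 0.696, 0.0]
ft_force: [0.4, 0.1, 0.1]
finger_gap: 0.0426
grasp_force: 0.0
```

```bash
python3 - <<'E'
from h import *
im,c=snap('wrist','w10.png'); 
go(.572,.1245,.032,88.2)
bars(im,c,{'raw':(220,130,420,330)})
E
```

```text
t 18.1 pos [0.5733 0.1233 0.1008] shift cm [ 0.1  -0.15  6.88] toolx ang 88.1 turn z -0.1 q7 -0.51
gap 0.0429 F [-0.4 -0.4 -0.7] gf 0.0 tilt 0.002
raw (220, 156, 200, 17) x 0.5339 y 0.1944 rect [ 16. 199.] 90.0 [0.5279 0.1773] [0.6202 0.1744]
```

Call:
{"name": "servo_tool", "arguments": {
  "plan": [
    [0.5,0,0,2,0],
    [0.5,0,0,2,0],
    [0.5,0,0,1.3,0],
    [0.5,0,0,1,0],
    [0.5,0,0,0.5,0],
    [0.5,0,0,0,0]
  ]
}}

```text
t: 18.7
ee_pos: [0.5726, 0.1219, 0.0314]
tcp_rot: [-0.0, 0.719, 0.695, -0.0]
ft_force: [0.5, 0.0, 0.1]
finger_gap: 0.0425
grasp_force: 0.0
```

Call:
{"name": "servo_tool", "arguments": {
  "plan": [
    [0.7,0,0,0,0],
    [0.8,0,0,0,0],
    [0.95,0,0,0,0],
    [0.95,0,0,0,0],
    [0.95,0,0,0,0],
    [0.95,0,0,0,0]
  ],
  "grip_force": 40
}}

```text
t: 19.3
ee_pos: [0.5733, 0.1219, 0.0324]
tcp_rot: [0.0, 0.719, 0.695, 0.0]
ft_force: [-0.2, 0.2, 5.7]
finger_gap: 0.0106
grasp_force: 41.9
```

Call:
{"name": "servo_tool", "arguments": {
  "plan": [
    [0.95,0,0,-0.5,0],
    [0.95,0,0,-1.5,0],
    [0.95,0,0,-3,0],
    [0.95,0,0,-4,0],
    [0.95,0,0,-4,0],
    [0.95,0,0,-3,0],
    [0.95,0,0,-1,0],
    [0.95,0,0,0,0]
  ]
}}

```text
t: 20.1
ee_pos: [0.5732, 0.122, 0.203]
tcp_rot: [0.001, 0.719, 0.695, 0.001]
ft_force: [0.4, -0.2, -2.2]
finger_gap: 0.0107
grasp_force: 41.0
```

```bash
python3 - <<'E'
from h import *
im=cv2.imread('pics/scene0.png'); c=eyes.calibration('scene')
print('ring scene',ray(c,256,249.3,.115), ray(c,229,249,.115)-ray(c,283,249,.115), ray(c,256,229,.115)-ray(c,256,270,.115))
H=cv2.cvtColor(im,cv2.COLOR_BGR2HSV)
m=cv2.inRange(H,(22,120,80),(36,255,255)); m=cv2.morphologyEx(m,3,np.ones((15,15)))
k=max(cv2.findContours(m,0,2)[0],key=cv2.contourArea); P=np.array([ray(c,*p[0],.056)[:2] for p in k],np.float32)*1000; print('cover scene',cv2.minAreaRect(P))
m=cv2.inRange(H,(0,0,150),(179,40,255)); g=np.zeros_like(m); g[225:274,222:290]=m[225:274,222:290]
k=np.vstack([a for a in cv2.findContours(g,0,1)[0] if len(a)>15]); P=np.array([ray(c,*p[0],.115)[:2] for p in k],np.float32); print('ring mask',cv2.boundingRect(k),cv2.minEnclosingCircle(P))
T=[ray(c,*p,.016) for p in((162,233),(229,235),(215,292),(141,288))];print('tray',np.mean(T,0),[np.linalg.norm(T[i]-T[i-1]) for i in range(4)])
go(.499,-.154,.19,88.2)
E
```

```text
ring scene [ 0.49867254 -0.14580527  0.115     ] [ 0.00294028 -0.15513498  0.        ] [-0.1607644  -0.01704148  0.        ]
cover scene ((518.1499633789062, 81.71138763427734), (180.16525268554688, 181.94833374023438), 88.13310241699219)
ring mask (222, 225, 68, 46) ((0.4752967357635498, -0.14667245745658875), 0.11829949915409088)
tray [ 0.45808795 -0.370621    0.016     ] [np.float64(0.22709672901878328), np.float64(0.21634602295328842), np.float64(0.23253385931118511), np.float64(0.21957251007862227)]
t 20.1 pos [0.5732 0.122  0.203 ] shift cm [-27.84  -6.47   1.28] toolx ang 88.0 turn z -0.2 q7 -0.45
gap 0.0107 F [ 0.4 -0.2 -2.2] gf 41.0 tilt 0.003
```

Call:
{"name": "servo_tool", "arguments": {
  "plan": [
    [0.95,-2,-0.5,0,-0.2],
    [0.95,-3.5,-0.8,0,0],
    [0.95,-4,-0.9,0,0],
    [0.95,-4,-0.9,0,0],
    [0.95,-4,-0.9,0,0],
    [0.95,-4,-0.9,0,0],
    [0.95,-3.5,-0.8,0,0],
    [0.95,-1.6,-0.5,0,0],
    [0.95,-1,-0.3,0,0],
    [0.95,0,0,0,0]
  ]
}}

```text
t: 21.1
ee_pos: [0.4977, -0.1531, 0.1999]
tcp_rot: [-0.001, 0.719, 0.695, -0.001]
ft_force: [0.4, -0.2, -0.9]
finger_gap: 0.0103
grasp_force: 41.0
```

```bash
python3 - <<'E'
from h import *
im,c=snap('wrist','w11.png'); im2,c2=snap('top','t11.png'); im3,_=snap('scene','s11.png')
go(.4985,-.152,.1414,88.2)
o=np.zeros((480,800,3),np.uint8); o[:,:400]=cv2.resize(im[:,:],(400,300))[:300].repeat(1,0) if 0 else 0
o[:360,:480]=cv2.resize(im,(480,360)); o[:320,480:]=cv2.resize(im3[200:300,200:300],(320,320),interpolation=2); o[320:480,480:]=0
cv2.imwrite('pics/m11.png',o)
E
```

```text
t 21.2 pos [ 0.4993 -0.1502  0.201 ] shift cm [-0.19 -0.07  5.96] toolx ang 88.4 turn z 0.2 q7 0.16
gap 0.0106 F [-0.1 -0.4 -2.8] gf 41.0 tilt 0.001
```

View pics/m11.png

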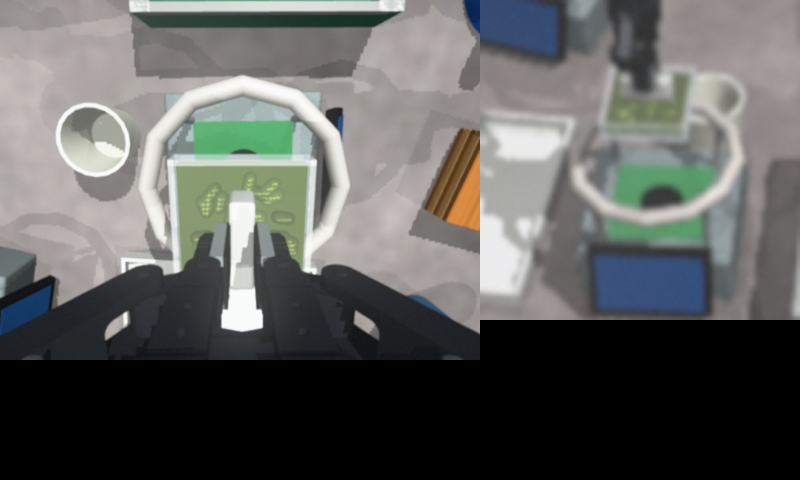

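Wrist view (scaled 0.75): raw dish held level, lid edges at columns 168–316 and top edge at row 158; ring outer edges at columns 141 and 349, top row 75. The scene inset shows the dish above the leftmost viewer's ring.

```bash
python3 - <<'E'
from h import *
c=eyes.calibration('wrist')
L=ray(c,141/.75,180/.75,.115);R=ray(c,349/.75,180/.75,.115);T=ray(c,243/.75,75/.75,.118)
print('ring',L,R,'dia',np.linalg.norm(L-R),'center',(L[0]+R[0])/2,T[1]-.08)
a=ray(c,168/.75,159/.75,.1946);b=ray(c,316/.75,157/.75,.1946);print('dish',a,b,'w',np.linalg.norm(a-b),'cx',(a[0]+b[0])/2,'cy',(a[1]+b[1])/2-.037)
go(.4985,-.152,.1414,88.2)
E
```

```text
ring [ 0.42447982 -0.13996821  0.115     ] [ 0.58103642 -0.14440676  0.115     ] dia 0.15661950269073427 center 0.5027581214780584 -0.14743363408111076
dish [ 0.46509654 -0.11096738  0.1946    ] [ 0.53763998 -0.11203656  0.1946    ] w 0.07255131785511029 cx 0.5013682579245596 cy -0.14850197235263624
t 21.2 pos [ 0.4993 -0.1502  0.201 ] shift cm [-0.19 -0.07  5.96] toolx ang 88.4 turn z 0.2 q7 0.16
gap 0.0106 F [-0.1 -0.4 -2.8] gf 41.0 tilt 0.001
```

Call:
{"name": "servo_tool", "arguments": {
  "plan": [
    [0.95,0,0.1,1,0],
    [0.95,0,0,2,0],
    [0.95,0,0,1.5,0],
    [0.95,0,0,1,0],
    [0.95,0,0,0.5,0],
    [0.95,0,0,0,0],
    [0.95,0,0,0,0],
    [0.95,0,0,0,0],
    [0.95,0,0,0,0],
    [0.95,0,0,0,0],
    [0.95,0,0,0,0],
    [0.95,0,0,0,0]
  ]
}}

```text
t: 22.45
ee_pos: [0.5001, -0.1522, 0.1417]
tcp_rot: [0.0, 0.718, 0.696, -0.0]
ft_force: [-0.2, 0.3, -1.9]
finger_gap: 0.0102
grasp_force: 41.0
```

Call:
{"name": "servo_tool", "arguments": {
  "plan": [
    [0.95,0,0,0,0],
    [0.95,0,0,0,0],
    [0.95,0,0,0,0],
    [0.95,0,0,0,0],
    [0.95,0,0,0,0],
    [0.95,0,0,0,0],
    [0.95,0,0,0,0],
    [0.95,0,0,0,0],
    [0.95,0,0,0,0],
    [0.95,0,0,0,0],
    [0.95,0,0,0,0],
    [0.95,0,0,0,0]
  ]
}}

```text
t: 23.65
ee_pos: [0.5001, -0.1521, 0.1416]
tcp_rot: [0.0, 0.718, 0.696, -0.0]
ft_force: [0.4, -1.0, -1.3]
finger_gap: 0.0101
grasp_force: 41.0
```

Call:
{"name": "servo_tool", "arguments": {
  "plan": [
    [0.95,0,0,0,0],
    [0.95,0,0,0,0],
    [0.95,0,0,0,0],
    [0.95,0,0,0,0],
    [0.95,0,0,-1,0],
    [0.95,0,0,-2,0],
    [0.95,0,0,-2,0],
    [0.95,0,0,-1,0],
    [0.95,0,0,0,0]
  ]
}}

```text
t: 24.55
ee_pos: [0.5012, -0.1524, 0.2035]
tcp_rot: [0.002, 0.718, 0.696, 0.001]
ft_force: [0.2, 0.8, -2.6]
finger_gap: 0.0108
grasp_force: 41.0
```

```bash
python3 - <<'E'
from h import *
go(.46+.053,-.374+.053,.031,88.2)
im,c=snap('wrist','w12.png'); c=eyes.calibration('wrist')
g=cv2.inRange(cv2.cvtColor(im,cv2.COLOR_BGR2HSV),(25,60,60),(45,255,200)); print('green',cv2.boundingRect(cv2.morphologyEx(g[150:,150:480],2,np.ones((5,5)))))
E
```

```text
t 24.6 pos [ 0.5012 -0.1524  0.2035] shift cm [-16.79   1.64  17.28] toolx ang 88.2 turn z 0.0 q7 0.16
gap 0.0108 F [ 0.2  0.8 -2.6] gf 41.0 tilt 0.004
green (86, 72, 173, 129)
```

Call:
{"name": "servo_tool", "arguments": {
  "plan": [
    [0.95,-1.5,0,0,0],
    [0.95,-3,0,0,0],
    [0.95,-3,0,0,0],
    [0.95,-3,0,0,0],
    [0.95,-2,0,0,0],
    [0.95,-1,0,0,0],
    [0.95,0,0,0,0]
  ]
}}

```text
t: 25.3
ee_pos: [0.4952, -0.2883, 0.2007]
tcp_rot: [-0.001, 0.719, 0.695, -0.0]
ft_force: [-0.4, 0.4, -1.2]
finger_gap: 0.0104
grasp_force: 41.0
```

```bash
python3 - <<'E'
from h import *
im2,c2=snap('scene','s13.png'); s=env.read_state(); c=eyes.calibration('wrist'); im=eyes.read_camera('wrist'); cv2.imwrite('pics/w13.png',im)
go(.513,-.321,.03,88.2)
T=lambda x,y:np.round(proj(c,(x,y,.016)))
print([T(.457+a*.112,-.376+b*.112) for a,b in((1,1),(1,-1),(-1,-1),(-1,1))])
g=cv2.cvtColor(im,cv2.COLOR_BGR2GRAY)
for r in(120,160,200): 
    row=g[r-3:r+4].mean(0); print(r,[ (x,int(row[x])) for x in range(10,640,15)])
E
```

```text
t 25.4 pos [ 0.4962 -0.2855  0.2013] shift cm [-3.52  1.79 17.12] toolx ang 88.3 turn z 0.1 q7 0.36
gap 0.0106 F [-0.6  0.3 -1.2] gf 41.0 tilt 0.001
[array([415., 189.]), array([409., 435.]), array([164., 442.]), array([128., 198.])]
120 [(10, 146), (25, 148), (40, 147), (55, 149), (70, 147), (85, 147), (100, 147), (115, 145), (130, 143), (145, 143), (160, 143), (175, 146), (190, 111), (205, 163), (220, 143), (235, 136), (250, 223), (265, 231), (280, 225), (295, 200), (310, 166), (325, 160), (340, 182), (355, 219), (370, 231), (385, 228), (400, 193), (415, 117), (430, 83), (445, 112), (460, 140), (475, 147), (490, 138), (505, 138), (520, 144), (535, 149), (550, 150), (565, 145), (580, 92), (595, 81), (610, 62), (625, 60)]
160 [(10, 139), (25, 149), (40, 151), (55, 152), (70, 153), (85, 152), (100, 139), (115, 150), (130, 150), (145, 154), (160, 155), (175, 155), (190, 110), (205, 164), (220, 116), (235, 114), (250, 112), (265, 116), (280, 113), (295, 112), (310, 115), (325, 107), (340, 104), (355, 105), (370, 101), (385, 101), (400, 103), (415, 149), (430, 158), (445, 153), (460, 153), (475, 130), (490, 126), (505, 134), (520, 133), (535, 137), (550, 132), (565, 110), (580, 91), (595, 81), (610, 80), (625, 79)]
200 [(10, 54), (25, 131), (40, 136), (55, 137), (70, 142), (85, 142), (100, 145), (115, 148), (130, 150), (145, 235), (160, 164), (175, 197), (190, 180), (205, 184), (220, 181), (235, 192), (250, 198), (265, 206), (280, 214), (295, 219), (310, 221), (325, 219), (340, 168), (355, 137), (370, 187), (385, 173), (400, 160), (415, 151), (430, 139), (445, 152), (460, 153), (475, 133), (490, 135), (505, 129), (520, 134), (535, 134), (550, 128), (565, 123), (580, 134), (595, 138), (610, 138), (625, 139)]
```

View pics/w13.png

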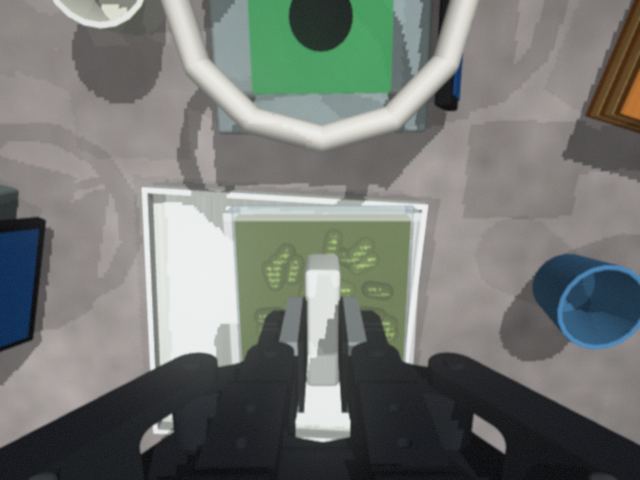

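Wrist view: the tray's far rim runs from corner (143,188) to corner (428,205), and the raw dish hangs level over it. That is the last picture I may view; from here I use numbers only.

```bash
python3 - <<'E'
from h import *
c=eyes.calibration('wrist')
A=ray(c,143,188,.016)[:2];B=ray(c,428,205,.016)[:2];u=(B-A)/np.linalg.norm(B-A); n=np.array([u[1],-u[0]])
C=(A+B)/2+n*.112; print(A,B,np.linalg.norm(B-A),'yaw',np.degrees(np.arctan2(u[1],u[0])),'centre',C)
for a,b in((1,1),(-1,1),(1,-1),(-1,-1)): print((a,b),np.round(C+u*a*.052-n*b*.052,4))
p=C+u*.052-n*.052; go(p[0],p[1]-.003,.031,np.degrees(np.arctan2(u[1],u[0]))+90)
E
```

```text
[ 0.35830083 -0.25604327] [ 0.58026293 -0.27590559] 0.2228490147531013 yaw -5.11350305489788 centre [ 0.45929943 -0.37752868]
(1, 1) [ 0.5157 -0.3304]
(-1, 1) [ 0.4121 -0.3211]
(1, -1) [ 0.5065 -0.434 ]
(-1, -1) [ 0.4029 -0.4247]
t 25.4 pos [ 0.4962 -0.2855  0.2013] shift cm [-4.75  2.1  17.02] toolx ang 88.3 turn z 3.4 q7 0.36
gap 0.0106 F [-0.6  0.3 -1.2] gf 41.0 tilt 0.001
```

Call:
{"name": "servo_tool", "arguments": {
  "plan": [
    [0.95,-2.4,1,0,1.7],
    [0.95,-2.3,1,2,1.7],
    [0.95,0,0,4,0],
    [0.95,0,0,4,0],
    [0.95,0,0,3,0],
    [0.95,0,0,2,0],
    [0.95,0,0,1,0],
    [0.95,0,0,0.5,0],
    [0.95,0,0,0,0]
  ]
}}

```text
t: 26.3
ee_pos: [0.5143, -0.3343, 0.037]
tcp_rot: [0.0, 0.738, 0.675, 0.0]
ft_force: [-0.4, 0.2, -1.2]
finger_gap: 0.0101
grasp_force: 41.0
```

```bash
python3 - <<'E'
from h import *
go(.5157,-.3334,.0305,84.9)
E
```

```text
t 26.3 pos [ 0.5143 -0.3343  0.037 ] shift cm [0.1  0.13 0.65] toolx ang 84.9 turn z -0.0 q7 0.26
gap 0.0101 F [-0.4  0.2 -1.2] gf 41.0 tilt 0.001
```

Call:
{"name": "servo_tool", "arguments": {
  "plan": [
    [0.95,0,0,0.4,0],
    [0.95,0,0,0.2,0],
    [0.95,0,0,0,0],
    [0.8,0,0,0,0],
    [0.65,0,0,0,0],
    [0.5,0,0,0,0],
    [0.5,0,0,-0.5,0],
    [0.5,0,0,-2,0],
    [0.5,0,0,-4,0],
    [0.5,0,0,-4,0],
    [0.5,0,0,-4,0],
    [0.5,0,0,-4,0]
  ]
}}

```text
t: 27.5
ee_pos: [0.5137, -0.3347, 0.2179]
tcp_rot: [0.0, 0.738, 0.675, 0.0]
ft_force: [0.8, -0.3, -0.4]
finger_gap: 0.0426
grasp_force: 0.0
```

Call:
{"name": "servo_tool", "arguments": {
  "plan": [
    [0.5,2,0,0,-3.3],
    [0.5,4,0.5,0,0],
    [0.5,4.5,0.5,0,0],
    [0.5,4.5,0.5,0,0],
    [0.5,4.5,0.5,0,0],
    [0.5,4.5,0.5,0,0],
    [0.5,4.5,0.5,0,0],
    [0.5,4.5,0.5,0,0],
    [0.5,3,0.5,0,0],
    [0.5,1,0,0,0],
    [0.5,0,0,0,0]
  ]
}}

```text
t: 28.6
ee_pos: [0.5665, 0.0357, 0.2154]
tcp_rot: [-0.0, 0.717, 0.697, -0.0]
ft_force: [-0.5, -0.2, -0.3]
finger_gap: 0.0426
grasp_force: 0.0
```

```bash
cat >> h.py <<'E'
def lid(im,c,hsv,zl,n):
    H=cv2.cvtColor(im,cv2.COLOR_BGR2HSV); m=cv2.morphologyEx(cv2.inRange(H,*hsv),cv2.MORPH_CLOSE,np.ones((9,9))); m=cv2.morphologyEx(m,cv2.MORPH_OPEN,np.ones((9,9)))
    for k in sorted(cv2.findContours(m,0,2)[0],key=cv2.contourArea)[::-1][:2]:
        P=np.array([ray(c,*p[0],zl)[:2] for p in k],np.float32)*1000; r=cv2.minAreaRect(P)
        print(n,cv2.boundingRect(k),np.round(r[0]),np.round(r[1]),round(r[2],1))
def wl():
    c=eyes.calibration('wrist'); im=eyes.read_camera('wrist'); return im,c
E
python3 - <<'E'
from h import *
im,c=wl(); cv2.imwrite('pics/w14.png',im)
go(.5694,.043,.032,88.2)
lid(im,c,((0,90,60),(18,255,190)),.026,'med')
H=cv2.cvtColor(cv2.imread('pics/w9.png'),cv2.COLOR_BGR2HSV); print(H[290,385],H[290,435],H[260,280],H[180,380])
x,y=map(int,proj(c,(.5694,.043,.048))); print(x,y,im.shape); 
m=cv2.inRange(im,(215,)*3,(255,)*3)
for k in cv2.findContours(cv2.morphologyEx(m,2,np.ones((5,5))),0,2)[0]:
    b=cv2.boundingRect(k)
    if 8<b[2]<40 and 25<b[3]<130: print('bar?',b)
E
```

```text
t 28.6 pos [0.5666 0.0333 0.2153] shift cm [ 0.99  0.26 18.33] toolx ang 88.2 turn z -0.0 q7 -0.26
gap 0.0427 F [0.4 0.2 0. ] gf 0.0 tilt 0.001
med (285, 173, 81, 79) [569.  40.] [63. 64.] 88.4
med (476, 448, 14, 25) [ 711. -199.] [12. 28.] 4.1
[ 10 108 154] [  9 102 153] [ 36  13 101] [ 42  66 159]
324 214 (480, 640, 3)
bar? (318, 188, 16, 59)
bar? (201, 187, 18, 59)
```

Call:
{"name": "servo_tool", "arguments": {
  "plan": [
    [0.5,0.7,0.2,3,0],
    [0.5,0,0,4,0],
    [0.5,0,0,4,0],
    [0.5,0,0,3,0],
    [0.5,0,0,2,0],
    [0.5,0,0,1.5,0],
    [0.5,0,0,0.7,0],
    [0.5,0,0,0,0]
  ]
}}

```text
t: 29.45
ee_pos: [0.5689, 0.0393, 0.033]
tcp_rot: [-0.0, 0.719, 0.695, -0.001]
ft_force: [-0.5, 1.6, 0.8]
finger_gap: 0.0426
grasp_force: 0.0
```

Call:
{"name": "servo_tool", "arguments": {
  "plan": [
    [0.7,0,0,0,0],
    [0.8,0,0,0,0],
    [0.95,0,0,0,0],
    [0.95,0,0,0,0],
    [0.95,0,0,0,0],
    [0.95,0,0,0,0]
  ],
  "grip_force": 40
}}

```text
t: 30.05
ee_pos: [0.5701, 0.0405, 0.0348]
tcp_rot: [0.001, 0.719, 0.695, 0.001]
ft_force: [-1.0, -0.3, 6.8]
finger_gap: 0.0102
grasp_force: 40.6
```

```bash
python3 - <<'E'
from h import *
go(.5005,-.149,.203,88.2)
E
```

```text
t 30.1 pos [0.5701 0.0405 0.0348] shift cm [-19.17  -6.31 -16.82] toolx ang 88.1 turn z -0.1 q7 -0.39
gap 0.0102 F [-1.  -0.3  6.8] gf 40.6 tilt 0.002
```

Call:
{"name": "servo_tool", "arguments": {
  "plan": [
    [0.95,0,0,-0.5,0],
    [0.95,0,0,-1.5,0],
    [0.95,0,0,-3,0],
    [0.95,0,0,-4,0],
    [0.95,0,0,-4,0],
    [0.95,0,0,-3,0],
    [0.95,0,0,-1,0],
    [0.95,0,0,0,0]
  ]
}}

```text
t: 30.85
ee_pos: [0.57, 0.0406, 0.2052]
tcp_rot: [0.001, 0.719, 0.695, 0.001]
ft_force: [-0.4, 0.2, -1.5]
finger_gap: 0.0104
grasp_force: 39.8
```

Call:
{"name": "servo_tool", "arguments": {
  "plan": [
    [0.95,-2,-0.5,0,0],
    [0.95,-3.5,-1.2,0,0],
    [0.95,-4,-1.3,0,0],
    [0.95,-4,-1.3,0,0],
    [0.95,-3.2,-1.2,0,0],
    [0.95,-1.6,-0.6,0,0],
    [0.95,-0.8,-0.2,0,0],
    [0.95,0,0,0,0]
  ]
}}

```text
t: 31.65
ee_pos: [0.4989, -0.1491, 0.202]
tcp_rot: [-0.001, 0.719, 0.695, -0.001]
ft_force: [-0.0, 0.3, -1.9]
finger_gap: 0.0105
grasp_force: 39.7
```

```bash
python3 - <<'E'
from h import *
im,c=wl(); go(.5005,-.149,.143,88.2); lid(im,c,((0,90,60),(18,255,190)),.195,'med')
E
```

```text
t 31.7 pos [ 0.4996 -0.1476  0.2024] shift cm [-0.15  0.1   5.94] toolx ang 88.1 turn z -0.1 q7 0.16
gap 0.0103 F [0.5 0.6 0. ] gf 39.7 tilt 0.002
med (238, 225, 169, 121) [ 500. -140.] [49. 63.] 88.0
med (565, 177, 75, 119) [ 606. -124.] [46. 15.] 72.0
```

Call:
{"name": "servo_tool", "arguments": {
  "plan": [
    [0.95,0,0.1,1,0],
    [0.95,0,0,2,0],
    [0.95,0,0,1.5,0],
    [0.95,0,0,1,0],
    [0.95,0,0,0.4,0],
    [0.95,0,0,0,0],
    [0.95,0,0,0,0],
    [0.95,0,0,0,0],
    [0.95,0,0,0,0],
    [0.95,0,0,0,0],
    [0.95,0,0,0,0],
    [0.95,0,0,0,0]
  ]
}}

```text
t: 32.9
ee_pos: [0.501, -0.1485, 0.1446]
tcp_rot: [0.0, 0.719, 0.695, -0.0]
ft_force: [-0.4, 0.9, -0.6]
finger_gap: 0.01
grasp_force: 39.7
```

Call:
{"name": "servo_tool", "arguments": {
  "plan": [
    [0.95,0,0,0,0],
    [0.95,0,0,0,0],
    [0.95,0,0,0,0],
    [0.95,0,0,0,0],
    [0.95,0,0,0,0],
    [0.95,0,0,0,0],
    [0.95,0,0,0,0],
    [0.95,0,0,0,0],
    [0.95,0,0,0,0],
    [0.95,0,0,0,0],
    [0.95,0,0,0,0],
    [0.95,0,0,0,0]
  ]
}}

```text
t: 34.1
ee_pos: [0.501, -0.1484, 0.1446]
tcp_rot: [0.0, 0.719, 0.695, -0.0]
ft_force: [-0.3, 0.2, -1.8]
finger_gap: 0.0107
grasp_force: 39.7
```

Call:
{"name": "servo_tool", "arguments": {
  "plan": [
    [0.95,0,0,0,0],
    [0.95,0,0,0,0],
    [0.95,0,0,0,0],
    [0.95,0,0,0,0],
    [0.95,0,0,-1,0],
    [0.95,0,0,-2,0],
    [0.95,0,0,-2,0],
    [0.95,0,0,-1,0],
    [0.95,0,0,0,0]
  ]
}}

```text
t: 35.0
ee_pos: [0.5021, -0.1487, 0.2065]
tcp_rot: [0.002, 0.719, 0.695, 0.001]
ft_force: [0.3, 0.4, -1.0]
finger_gap: 0.0103
grasp_force: 39.8
```

```bash
python3 - <<'E'
from h import *
im,c=wl(); go(.4121,-.321,.033,84.9); lid(im,c,((0,90,60),(18,255,190)),.195,'med')
im,c=snap('top','t15.png');lid(im,c,((30,40,40),(60,255,255)),.024,'green')
E
```

```text
t 35.0 pos [ 0.5013 -0.1485  0.2051] shift cm [-17.52  -8.37  17.21] toolx ang 88.1 turn z 3.2 q7 0.15
gap 0.0104 F [-0.3  0.4 -1.1] gf 39.8 tilt 0.001
med (238, 225, 169, 121) [ 503. -142.] [51. 65.] 88.0
med (557, 177, 75, 117) [ 608. -124.] [47. 14.] 73.1
green (283, 167, 179, 313) [ 263. -132.] [362. 886.] 77.7
green (162, 205, 69, 72) [467. 361.] [180. 191.] 88.5
```

Call:
{"name": "servo_tool", "arguments": {
  "plan": [
    [0.95,-2,-1,0,0],
    [0.95,-3.5,-1.7,0,0],
    [0.95,-4,-1.9,0,0],
    [0.95,-3.5,-1.7,0,0],
    [0.95,-2.5,-1.2,0,0],
    [0.95,-1.5,-0.7,0,0],
    [0.95,-0.5,-0.2,2,3.2],
    [0.95,0,0,4,0],
    [0.95,0,0,4,0],
    [0.95,0,0,3,0],
    [0.95,0,0,2,0],
    [0.95,0,0,1,0]
  ]
}}

```text
t: 36.3
ee_pos: [0.4092, -0.3189, 0.0413]
tcp_rot: [-0.003, 0.738, 0.675, -0.0]
ft_force: [0.2, 0.5, -1.6]
finger_gap: 0.0099
grasp_force: 39.7
```

Call:
{"name": "servo_tool", "arguments": {
  "plan": [
    [0.95,0,0,0.5,0],
    [0.95,0,0,0,0]
  ]
}}

```text
t: 36.5
ee_pos: [0.4112, -0.3205, 0.0393]
tcp_rot: [-0.0, 0.738, 0.675, 0.0]
ft_force: [0.1, -0.2, -0.9]
finger_gap: 0.01
grasp_force: 39.7
```

```bash
python3 - <<'E'
from h import *
go(.4121,-.321,.033,84.9)
E
```

```text
t 36.5 pos [ 0.4112 -0.3205  0.0393] shift cm [-0.04  0.09  0.63] toolx ang 84.9 turn z 0.0 q7 0.41
gap 0.0100 F [ 0.1 -0.2 -0.9] gf 39.7 tilt 0.001
```

Call:
{"name": "servo_tool", "arguments": {
  "plan": [
    [0.95,0,0,0.4,0],
    [0.95,0,0,0.2,0],
    [0.95,0,0,0,0],
    [0.8,0,0,0,0],
    [0.65,0,0,0,0],
    [0.5,0,0,0,0],
    [0.5,0,0,-0.5,0],
    [0.5,0,0,-2,0],
    [0.5,0,0,-4,0],
    [0.5,0,0,-4,0],
    [0.5,0,0,-4,0],
    [0.5,0,0,-4,0]
  ]
}}

```text
t: 37.7
ee_pos: [0.4112, -0.3203, 0.2208]
tcp_rot: [0.0, 0.738, 0.675, -0.0]
ft_force: [1.1, -0.1, 0.2]
finger_gap: 0.0429
grasp_force: 0.0
```

Call:
{"name": "servo_tool", "arguments": {
  "plan": [
    [0.5,2,0,0,-3.3],
    [0.5,4,0.6,0,0],
    [0.5,4.5,0.7,0,0],
    [0.5,4.5,0.7,0,0],
    [0.5,4.5,0.8,0,0],
    [0.5,4.5,0.8,0,0],
    [0.5,4.5,0.8,0,0],
    [0.5,4,0.8,0,0],
    [0.5,3,0.5,0,0],
    [0.5,1,0,0,0],
    [0.5,0,0,0,0]
  ]
}}

```text
t: 38.8
ee_pos: [0.4806, 0.0438, 0.2188]
tcp_rot: [0.0, 0.717, 0.697, -0.0]
ft_force: [-0.1, 0.2, -0.7]
finger_gap: 0.0424
grasp_force: 0.0
```

```bash
python3 - <<'E'
from h import *
im,c=wl(); cv2.imwrite('pics/w16.png',im)
go(.481,.043,.033,88.2)
print(proj(c,(.4831,.0464,.048)))
m=cv2.inRange(im,(200,)*3,(255,)*3)
for k in cv2.findContours(cv2.morphologyEx(m,2,np.ones((5,5))),0,2)[0]:
    b=cv2.boundingRect(k)
    if 8<b[2]<40 and 25<b[3]<130: print('bar?',b,ray(c,b[0]+b[2]/2,b[1]+b[3]/2,.048),'y',ray(c,b[0]+b[2]/2,b[1]+b[3]-1,.048)[1]+.022)
lid(im,c,((0,0,50),(179,60,125)),.026,'dark')
E
```

```text
t 38.9 pos [0.4806 0.0419 0.2186] shift cm [ 0.13  0.04 18.56] toolx ang 88.3 turn z 0.1 q7 -0.16
gap 0.0430 F [-0.3 -0.8 -0. ] gf 0.0 tilt 0.001
[324.45702529 219.99271794]
bar? (316, 193, 16, 59) [0.48270191 0.04447283 0.048     ] y 0.04403408130739766
dark (37, 304, 474, 176) [ 433. -120.] [181. 437.] 88.4
dark (277, 178, 93, 87) [482.  40.] [71. 77.] 88.4
```

Dark bar confirmed at about (0.482, 0.042).

Call:
{"name": "servo_tool", "arguments": {
  "plan": [
    [0.5,0.1,0.1,3,0],
    [0.5,0,0,4,0],
    [0.5,0,0,4,0],
    [0.5,0,0,3,0],
    [0.5,0,0,2.5,0],
    [0.5,0,0,1.5,0],
    [0.5,0,0,0.5,0],
    [0.5,0,0,0,0]
  ]
}}

```text
t: 39.65
ee_pos: [0.4818, 0.0425, 0.0335]
tcp_rot: [-0.0, 0.718, 0.696, -0.0]
ft_force: [-0.7, -0.5, -0.0]
finger_gap: 0.0428
grasp_force: 0.0
```

Call:
{"name": "servo_tool", "arguments": {
  "plan": [
    [0.7,0,0,0,0],
    [0.8,0,0,0,0],
    [0.95,0,0,0,0],
    [0.95,0,0,0,0],
    [0.95,0,0,0,0],
    [0.95,0,0,0,0]
  ],
  "grip_force": 40
}}

```text
t: 40.25
ee_pos: [0.4828, 0.0432, 0.0347]
tcp_rot: [0.001, 0.718, 0.696, 0.0]
ft_force: [-1.2, -0.1, 6.1]
finger_gap: 0.0105
grasp_force: 40.5
```

```bash
python3 - <<'E'
from h import *
go(.5005,-.149,.203,88.2)
E
```

```text
t 40.2 pos [0.4828 0.0432 0.0347] shift cm [-19.17   2.4  -16.8 ] toolx ang 88.2 turn z 0.0 q7 -0.37
gap 0.0105 F [-1.2 -0.1  6.1] gf 40.5 tilt 0.002
```

Call:
{"name": "servo_tool", "arguments": {
  "plan": [
    [0.95,0,0,-0.5,0],
    [0.95,0,0,-1.5,0],
    [0.95,0,0,-3,0],
    [0.95,0,0,-4,0],
    [0.95,0,0,-4,0],
    [0.95,0,0,-3,0],
    [0.95,0,0,-1,0],
    [0.95,0,0,0,0]
  ]
}}

```text
t: 41.05
ee_pos: [0.4825, 0.0435, 0.205]
tcp_rot: [0.001, 0.718, 0.696, 0.001]
ft_force: [0.6, -0.1, -1.8]
finger_gap: 0.0104
grasp_force: 39.6
```

Call:
{"name": "servo_tool", "arguments": {
  "plan": [
    [0.95,-2,0.2,0,0],
    [0.95,-3.5,0.4,0,0],
    [0.95,-4,0.5,0,0],
    [0.95,-4,0.5,0,0],
    [0.95,-3.2,0.4,0,0],
    [0.95,-1.6,0.3,0,0],
    [0.95,-0.8,0.1,0,0],
    [0.95,0,0,0,0]
  ]
}}

```text
t: 41.85
ee_pos: [0.4995, -0.1478, 0.2025]
tcp_rot: [-0.001, 0.718, 0.696, 0.0]
ft_force: [0.8, 1.3, -2.3]
finger_gap: 0.01
grasp_force: 39.6
```

```bash
python3 - <<'E'
from h import *
im,c=wl(); go(.5005,-.149,.1435,88.2); lid(im,c,((0,0,50),(179,60,125)),.195,'dark')
E
```

```text
t 41.9 pos [ 0.4997 -0.1465  0.2029] shift cm [-0.25  0.09  5.94] toolx ang 88.3 turn z 0.1 q7 0.15
gap 0.0103 F [ 0.2  0.6 -1.6] gf 39.6 tilt 0.002
dark (111, 224, 436, 243) [ 502. -168.] [108. 183.] 88.2
dark (311, 44, 178, 68) [529. -64.] [21. 60.] 87.8
```

Call:
{"name": "servo_tool", "arguments": {
  "plan": [
    [0.95,-0.2,0.1,1,0],
    [0.95,0,0,2,0],
    [0.95,0,0,1.5,0],
    [0.95,0,0,1,0],
    [0.95,0,0,0.4,0],
    [0.95,0,0,0,0],
    [0.95,0,0,0,0],
    [0.95,0,0,0,0],
    [0.95,0,0,0,0],
    [0.95,0,0,0,0],
    [0.95,0,0,0,0],
    [0.95,0,0,0,0]
  ]
}}

```text
t: 43.1
ee_pos: [0.5008, -0.1504, 0.1446]
tcp_rot: [0.0, 0.718, 0.696, -0.0]
ft_force: [-0.3, -0.4, -1.4]
finger_gap: 0.0105
grasp_force: 39.6
```

Call:
{"name": "servo_tool", "arguments": {
  "plan": [
    [0.95,0,0,0,0],
    [0.95,0,0,0,0],
    [0.95,0,0,0,0],
    [0.95,0,0,0,0],
    [0.95,0,0,0,0],
    [0.95,0,0,0,0],
    [0.95,0,0,0,0],
    [0.95,0,0,0,0],
    [0.95,0,0,0,0],
    [0.95,0,0,0,0],
    [0.95,0,0,0,0],
    [0.95,0,0,0,0]
  ]
}}

```text
t: 44.3
ee_pos: [0.5008, -0.1503, 0.1446]
tcp_rot: [0.0, 0.718, 0.696, -0.0]
ft_force: [0.1, -0.0, -2.1]
finger_gap: 0.0103
grasp_force: 39.6
```

Call:
{"name": "servo_tool", "arguments": {
  "plan": [
    [0.95,0,0,0,0],
    [0.95,0,0,0,0],
    [0.95,0,0,0,0],
    [0.95,0,0,0,0],
    [0.95,0,0,-1,0],
    [0.95,0,0,-2,0],
    [0.95,0,0,-2,0],
    [0.95,0,0,-1,0],
    [0.95,0,0,0,0]
  ]
}}

```text
t: 45.2
ee_pos: [0.5019, -0.1505, 0.2065]
tcp_rot: [0.002, 0.718, 0.696, 0.001]
ft_force: [0.6, 0.0, -1.7]
finger_gap: 0.0105
grasp_force: 39.6
```

```bash
python3 - <<'E'
from h import *
go(.4045,-.4257,.033,84.9)
E
```

```text
t 45.2 pos [ 0.5019 -0.1505  0.2065] shift cm [-27.78  -8.94  17.36] toolx ang 88.2 turn z 3.3 q7 0.15
gap 0.0105 F [ 0.6  0.  -1.7] gf 39.6 tilt 0.004
```

Call:
{"name": "servo_tool", "arguments": {
  "plan": [
    [0.95,-2,-0.6,0,0],
    [0.95,-3.5,-1.1,0,0],
    [0.95,-4,-1.3,0,0],
    [0.95,-4,-1.3,0,0],
    [0.95,-4,-1.3,0,0],
    [0.95,-4,-1.3,0,0],
    [0.95,-3.2,-1,0,0],
    [0.95,-2,-0.7,0,0],
    [0.95,-1.1,-0.3,0,3.3],
    [0.95,0,0,0,0]
  ]
}}

```text
t: 46.2
ee_pos: [0.4012, -0.4272, 0.203]
tcp_rot: [-0.001, 0.739, 0.674, -0.0]
ft_force: [-0.9, -0.5, -0.7]
finger_gap: 0.0102
grasp_force: 39.6
```

```bash
python3 - <<'E'
from h import *
im,c=wl(); cv2.imwrite('pics/w17.png',im)
go(.4045,-.4257,.033,84.9)
lid(im,c,((0,90,60),(18,255,190)),.024,'med'); lid(im,c,((28,40,40),(60,255,220)),.024,'raw')
E
```

```text
t 46.2 pos [ 0.4024 -0.4255  0.2033] shift cm [-0.03  0.24 17.03] toolx ang 84.9 turn z -0.0 q7 0.59
gap 0.0103 F [ 0.4  0.3 -1.6] gf 39.6 tilt 0.002
med (332, 27, 38, 93) [ 431. -322.] [62. 26.] 85.0
med (279, 28, 34, 78) [ 393. -314.] [51. 24.] 84.3
raw (418, 31, 97, 98) [ 513. -334.] [65. 65.] 84.7
```

Call:
{"name": "servo_tool", "arguments": {
  "plan": [
    [0.95,0,0.1,3,0],
    [0.95,0,0.1,4,0],
    [0.95,0,0,4,0],
    [0.95,0,0,3,0],
    [0.95,0,0,1.5,0],
    [0.95,0,0,0.8,0],
    [0.95,0,0,0.5,0],
    [0.95,0,0,0.2,0],
    [0.95,0,0,0,0]
  ]
}}

```text
t: 47.15
ee_pos: [0.4058, -0.4262, 0.0356]
tcp_rot: [0.001, 0.738, 0.675, -0.0]
ft_force: [-0.2, -0.0, -0.9]
finger_gap: 0.0107
grasp_force: 39.6
```

Call:
{"name": "servo_tool", "arguments": {
  "plan": [
    [0.8,0,0,0,0],
    [0.65,0,0,0,0],
    [0.5,0,0,0,0],
    [0.5,0,0,-0.5,0],
    [0.5,0,0,-2,0],
    [0.5,0,0,-4,0],
    [0.5,0,0,-4,0],
    [0.5,0,0,-4,0],
    [0.5,0,0,-4,0],
    [0.5,2,0,0,0],
    [0.5,0,0,0,0]
  ]
}}

```text
t: 48.25
ee_pos: [0.4087, -0.4037, 0.2218]
tcp_rot: [0.001, 0.737, 0.676, 0.0]
ft_force: [0.4, -0.2, 0.5]
finger_gap: 0.0423
grasp_force: 0.0
```

```bash
python3 - <<'E'
from h import *
im,c=wl(); cv2.imwrite('pics/w18.png',im)
go(.524,.366,.2,88.2)
lid(im,c,((0,90,60),(18,255,190)),.024,'med'); lid(im,c,((28,40,40),(60,255,220)),.024,'raw'); lid(im,c,((0,0,40),(179,70,110)),.024,'dark')
E
```

```text
t 48.3 pos [ 0.4075 -0.4048  0.2203] shift cm [77.8   4.95  1.95] toolx ang 85.1 turn z -3.1 q7 0.57
gap 0.0428 F [ 0.1 -0.  -0.2] gf 0.0 tilt 0.001
med (323, 67, 36, 76) [ 431. -319.] [55. 26.] 86.3
med (294, 87, 10, 9) [ 400. -306.] [6. 7.] 85.1
raw (404, 72, 90, 89) [ 513. -334.] [65. 66.] 85.0
dark (84, 305, 283, 175) [ 313. -558.] [175. 268.] 76.6
dark (382, 306, 131, 145) [ 513. -566.] [151. 123.] 86.6
```

Call:
{"name": "servo_tool", "arguments": {
  "plan": [
    [0.2,2.5,0,0,-3.1],
    [0.2,4.6,0.6,0,0],
    [0.2,4.7,0.6,0,0],
    [0.2,4.7,0.6,0,0],
    [0.2,4.7,0.6,0,0],
    [0.2,4.7,0.6,0,0],
    [0.2,4.7,0.6,0,0],
    [0.2,4.7,0.6,0,0],
    [0.2,4.7,0.6,0,0],
    [0.2,4.7,0.6,0,0],
    [0.2,4.7,0.6,0,0],
    [0.2,4.7,0.6,0,0]
  ]
}}

```text
t: 49.5
ee_pos: [0.493, 0.1332, 0.219]
tcp_rot: [0.0, 0.72, 0.694, -0.0]
ft_force: [0.6, -0.2, 0.1]
finger_gap: 0.068
grasp_force: 0.0
```

Call:
{"name": "servo_tool", "arguments": {
  "plan": [
    [0.2,4.7,0.7,0,0],
    [0.2,4.7,0.7,0,0],
    [0.2,4.7,0.7,0,0],
    [0.2,4.7,0.7,0,0],
    [0.2,4,0.7,0,0],
    [0.2,1.5,0.2,0,0],
    [0.2,0,0,0,0]
  ]
}}

```text
t: 50.2
ee_pos: [0.537, 0.3768, 0.2173]
tcp_rot: [-0.002, 0.718, 0.696, -0.001]
ft_force: [0.5, 0.2, -1.0]
finger_gap: 0.0685
grasp_force: 0.0
```

```bash
python3 - <<'E'
from h import *
im,c=wl(); cv2.imwrite('pics/w19.png',im)
go(.537,.366,.12,88.2)
H=cv2.cvtColor(im,cv2.COLOR_BGR2HSV); m=cv2.inRange(H,(0,150,100),(8,255,255)); m=cv2.morphologyEx(m,2,np.ones((3,3)))
for k in cv2.findContours(m,0,2)[0]:
    if cv2.contourArea(k)>60: b=cv2.boundingRect(k); print('red',b,'top -y end',ray(c,b[0]+b[2]/2,b[1]+b[3]-1,.038))
y=cv2.morphologyEx(cv2.inRange(H,(22,100,80),(36,255,255)),3,np.ones((31,31)))
k=max(cv2.findContours(y,0,2)[0],key=cv2.contourArea);P=np.array([ray(c,*p[0],.011)[:2] for p in k],np.float32)*1000; print(cv2.boundingRect(k),cv2.minAreaRect(P))
def stripes(f):
    im=cv2.imread(f); H=cv2.cvtColor(im,cv2.COLOR_BGR2HSV); r=H[190:210].astype(int).mean(0); d=(r[:,2]<100); 
    e=np.flatnonzero(np.diff(d.astype(int))); print(f,e[:14])
for f in('pics/w5.png','pics/w6.png','pics/w7.png'): stripes(f)
E
```

```text
t 50.2 pos [0.5377 0.3746 0.2177] shift cm [-0.85 -0.02  9.77] toolx ang 88.1 turn z -0.1 q7 -0.98
gap 0.0682 F [-0.5 -0.5 -0.3] gf 0.0 tilt 0.003
red (352, 211, 16, 35) top -y end [0.56634442 0.3568907  0.038     ]
(124, 100, 245, 239) ((473.3945617675781, 368.0086669921875), (201.5982666015625, 203.84109497070312), 0.9893622994422913)
pics/w5.png [  8  28  46  67  85 105 409 414]
pics/w6.png [ 18  34  52  69  87 104 123]
pics/w7.png [ 59  72  85  98 112 126 141 154]
```

Call:
{"name": "servo_tool", "arguments": {
  "plan": [
    [0.15,-0.6,0,4,0],
    [0.15,0,0,4,0],
    [0.15,0,0,4,0],
    [0.15,0,0,3,0],
    [0.15,0,0,2,0],
    [0.15,0,0,1.5,0],
    [0.15,0,0,0.8,0],
    [0.15,0,0,0.3,0],
    [0.15,0,0,0,0]
  ]
}}

```text
t: 51.15
ee_pos: [0.5385, 0.3681, 0.024]
tcp_rot: [0.0, 0.719, 0.695, 0.0]
ft_force: [-0.3, -0.0, -0.0]
finger_gap: 0.0724
grasp_force: 0.0
```

Call:
{"name": "servo_tool", "arguments": {
  "plan": [
    [0.3,0,0,0,0],
    [0.4,0,0,0,0],
    [0.45,0,0,0,0],
    [0.5,0,0,0,0],
    [0.55,0,0,0,0],
    [0.55,0,0,0,0],
    [0.55,0,0,0,0]
  ],
  "grip_force": 20
}}

```text
t: 51.85
ee_pos: [0.5374, 0.3689, 0.0243]
tcp_rot: [-0.0, 0.719, 0.695, -0.0]
ft_force: [-2.6, -0.4, 5.6]
finger_gap: 0.0384
grasp_force: 5.9
```

```bash
cat >> h.py <<'E'
def stripes(im):
    H=cv2.cvtColor(im,cv2.COLOR_BGR2HSV); r=H[190:210].astype(int).mean(0); e=np.flatnonzero(np.diff((r[:,2]<100).astype(int))); print('stripes',e[:14])
E
python3 - <<'E'
from h import *
im,c=wl(); cv2.imwrite('pics/w20.png',im); stripes(im); go(.537,.368,.02,88.2)
E
```

```text
stripes [ 11  32  51  71  90 110 437 474]
t 51.9 pos [0.5374 0.3688 0.0243] shift cm [-0.08 -0.04  0.43] toolx ang 88.1 turn z -0.1 q7 -1.07
gap 0.0386 F [-3.7 -1.4  5.7] gf 5.9 tilt 0.000
```

Call:
{"name": "servo_tool", "arguments": {
  "plan": [
    [0.55,0,0,-0.4,0],
    [0.55,0,0,-0.4,0],
    [0.55,0,-0.1,-0.4,0],
    [0.55,0,-0.1,-0.4,0],
    [0.55,0,-0.1,-0.4,0],
    [0.55,0,0,0,0]
  ]
}}

```text
t: 52.5
ee_pos: [0.5352, 0.3687, 0.0443]
tcp_rot: [0.0, 0.719, 0.695, 0.001]
ft_force: [-0.2, 0.4, -1.6]
finger_gap: 0.0384
grasp_force: 4.4
```

```bash
python3 - <<'E'
from h import *
im,c=wl(); cv2.imwrite('pics/w21.png',im); stripes(im); go(.537,.368,.02,88.2)
E
```

```text
stripes [ 13  33  52  72  92 111 404 464]
t 52.5 pos [0.5351 0.3685 0.0439] shift cm [-0.04  0.19  2.39] toolx ang 88.0 turn z -0.2 q7 -1.06
gap 0.0388 F [-0.1  0.8 -1.9] gf 4.4 tilt 0.001
```

Call:
{"name": "servo_tool", "arguments": {
  "plan": [
    [0.55,0,0.1,0.7,0],
    [0.55,0,0.1,0.7,0],
    [0.55,0,0,0.6,0],
    [0.4,0,0,0,0],
    [0.3,0,0,0.3,0],
    [0.2,0,0,0.4,0],
    [0.2,0,0,0.4,0],
    [0.2,0,0,0,0]
  ]
}}

```text
t: 53.35
ee_pos: [0.5366, 0.3679, 0.0117]
tcp_rot: [-0.0, 0.719, 0.695, -0.001]
ft_force: [0.1, 1.0, 0.2]
finger_gap: 0.0685
grasp_force: 0.0
```

Call:
{"name": "servo_tool", "arguments": {
  "plan": [
    [0.3,0,0,0,0],
    [0.4,0,0,0,0],
    [0.45,0,0,0,0],
    [0.5,0,0,0,0],
    [0.55,0,0,0,0],
    [0.55,0,0,0,0]
  ]
}}

```text
t: 53.95
ee_pos: [0.5365, 0.3686, 0.013]
tcp_rot: [-0.0, 0.719, 0.695, -0.0]
ft_force: [-3.3, -1.6, 5.8]
finger_gap: 0.0383
grasp_force: 5.9
```

```bash
python3 - <<'E'
from h import *
im,c=wl(); cv2.imwrite('pics/w22.png',im); stripes(im); go(.537,.368,.012,88.2)
E
```

```text
stripes [ 11  31  53  73  94 460 486]
t 54.0 pos [0.5366 0.3687 0.0131] shift cm [-0.07  0.05  0.11] toolx ang 88.0 turn z -0.2 q7 -1.08
gap 0.0386 F [-3.1 -1.   6.1] gf 5.9 tilt 0.000
```

Call:
{"name": "servo_tool", "arguments": {
  "plan": [
    [0.55,0,0,-0.5,0],
    [0.55,0,0,-1,0],
    [0.55,0,0,-1.5,0],
    [0.55,0,0,-1.5,0],
    [0.55,0,0,-0.7,0],
    [0.55,0,0,0,0],
    [0.53,0,0,0,0],
    [0.53,0,0,0,0],
    [0.53,0,0,0,0]
  ]
}}

```text
t: 54.9
ee_pos: [0.5366, 0.3679, 0.0637]
tcp_rot: [-0.0, 0.719, 0.695, -0.001]
ft_force: [0.1, -0.6, -1.2]
finger_gap: 0.0401
grasp_force: 3.3
```

```bash
python3 - <<'E'
from h import *
im,c=wl(); cv2.imwrite('pics/w23.png',im); stripes(im); go(.537,.368,.012,88.2)
E
```

```text
stripes [  9  29  51  72  93 407 448]
t 55.0 pos [0.5367 0.368  0.0638] shift cm [0.01 0.04 5.18] toolx ang 88.0 turn z -0.2 q7 -1.05
gap 0.0397 F [-0.4  0.1 -1.2] gf 3.3 tilt 0.001
```

Call:
{"name": "servo_tool", "arguments": {
  "plan": [
    [0.52,0,0,0,0],
    [0.52,0,0,0,0],
    [0.52,0,0,0,0]
  ]
}}

```text
t: 55.25
ee_pos: [0.537, 0.3683, 0.0644]
tcp_rot: [-0.0, 0.719, 0.695, -0.0]
ft_force: [-0.0, 0.6, -0.9]
finger_gap: 0.0408
grasp_force: 3.1
```

```bash
python3 - <<'E'
from h import *
im,c=wl(); cv2.imwrite('pics/w24.png',im); stripes(im); go(.537,.368,.012,88.2)
E
```

```text
stripes [  4  24  43  63  83 102 410 447]
t 55.3 pos [0.537  0.3683 0.0645] shift cm [-0.03  0.    5.25] toolx ang 88.0 turn z -0.2 q7 -1.05
gap 0.0410 F [-0.8 -0.  -0.5] gf 3.1 tilt 0.000
```

Call:
{"name": "servo_tool", "arguments": {
  "plan": [
    [0.515,0,0,0,0],
    [0.515,0,0,0,0],
    [0.51,0,0,0,0],
    [0.51,0,0,0,0]
  ]
}}

```text
t: 55.7
ee_pos: [0.537, 0.3683, 0.0645]
tcp_rot: [0.0, 0.719, 0.695, -0.0]
ft_force: [0.5, 0.2, -1.7]
finger_gap: 0.0423
grasp_force: 3.2
```

```bash
python3 - <<'E'
from h import *
im,c=wl(); cv2.imwrite('pics/w25.png',im); stripes(im); go(.537,.368,.012,88.2)
s,c2=snap('scene','s25.png')
H=cv2.cvtColor(s,cv2.COLOR_BGR2HSV); m=cv2.inRange(H,(22,120,80),(36,255,255)); k=max(cv2.findContours(cv2.morphologyEx(m,3,np.ones((5,5))),0,2)[0],key=cv2.contourArea); print(cv2.boxPoints(cv2.minAreaRect(k)).round().tolist(),cv2.approxPolyDP(k,4,True)[:,0].tolist())
for th in(0,.2,.35):
  for X in((-.09,-.089),(-.09,.089),(.09,.089),(.09,-.089)):
    x=.4805+ -.09*0 + (X[0]); 
    P=(.39+ (X[0]+.09)*np.cos(th), .369+X[1], .011+(X[0]+.09)*np.sin(th)+(0.05 if th==0 else 0)); print(th,np.round(proj(c2,P)),end=' ')
  print()
E
```

```text
stripes [  9  25  41  57  74  90 108 124 416 447]
t 55.8 pos [0.537  0.3683 0.0645] shift cm [-0.03 -0.    5.25] toolx ang 88.0 turn z -0.2 q7 -1.05
gap 0.0417 F [ 0.3 -0.4 -2.9] gf 3.3 tilt 0.000
[[399.0, 244.0], [433.0, 244.0], [433.0, 284.0], [399.0, 284.0]] [[400, 245], [402, 283], [425, 284], [433, 246]]
0 [400. 237.] 0 [459. 238.] 0 [468. 284.] 0 [405. 283.] 
0.2 [399. 249.] 0.2 [456. 249.] 0.2 [467. 286.] 0.2 [404. 285.] 
0.35 [399. 249.] 0.35 [456. 249.] 0.35 [468. 278.] 0.35 [405. 277.]
```

Call:
{"name": "servo_tool", "arguments": {
  "plan": [
    [0.505,0,0,0,0],
    [0.505,0,0,0,0],
    [0.5,0,0,0,0],
    [0.5,0,0,0,0]
  ]
}}

```text
t: 56.2
ee_pos: [0.537, 0.3683, 0.0645]
tcp_rot: [0.0, 0.719, 0.695, -0.0]
ft_force: [0.3, 0.6, -2.0]
finger_gap: 0.0426
grasp_force: 3.0
```

```bash
python3 - <<'E'
from h import *
im,c=wl(); cv2.imwrite('pics/w26.png',im); stripes(im); go(.537,.368,.012,88.2)
E
```

```text
stripes [ 11  50  63  77  90 104 118 133 146 421 447]
t 56.2 pos [0.537  0.3682 0.0645] shift cm [-0.02 -0.    5.25] toolx ang 88.0 turn z -0.2 q7 -1.05
gap 0.0427 F [ 0.6 -0.5 -1.2] gf 3.0 tilt 0.000
```

Gravity has tilted the cover by about 0.33 rad. Squeezing to lock it there.

Call:
{"name": "servo_tool", "arguments": {
  "plan": [
    [0.53,0,0,0,0],
    [0.56,0,0,0,0],
    [0.6,0,0,0,0],
    [0.65,0,0,0,0],
    [0.7,0,0,0,0],
    [0.7,0,0,0,0],
    [0.7,0,0,0,0]
  ],
  "grip_force": 25
}}

```text
t: 56.95
ee_pos: [0.5371, 0.3682, 0.0645]
tcp_rot: [0.0, 0.719, 0.695, -0.0]
ft_force: [-0.1, 0.0, -0.4]
finger_gap: 0.0328
grasp_force: 24.0
```

```bash
python3 - <<'E'
from h import *
im,c=wl(); cv2.imwrite('pics/w27.png',im); stripes(im); go(.537,.368,.012,88.2)
E
```

```text
stripes [ 22  62  75  88 101 116 129 145 158 432 447]
t 57.0 pos [0.537  0.3682 0.0645] shift cm [-0.02 -0.    5.25] toolx ang 88.0 turn z -0.2 q7 -1.05
gap 0.0332 F [-1.   0.2 -1.5] gf 24.0 tilt 0.000
```

```bash
python3 - <<'E'
from h import *
for f in('pics/w7.png','pics/w27.png'):
    H=cv2.cvtColor(cv2.imread(f),cv2.COLOR_BGR2HSV); m=cv2.inRange(H,(22,150,100),(36,255,255)); m=cv2.morphologyEx(m,2,np.ones((5,5)))
    print(f)
    for r in(100,150,200,250): x=np.flatnonzero(m[r]); print(r,x[:1],x[-1:],end=' ')
    for q in(200,300,400): y=np.flatnonzero(m[:,q]); print('col',q,y[:1],end=' ')
    R=cv2.inRange(H,(0,150,60),(8,255,255)); R[:,500:]=0; print('red',cv2.boundingRect(R))
go(.594,.0838,.20,88.2)
E
```

```text
pics/w7.png
100 [16] [443] 150 [21] [440] 200 [30] [436] 250 [42] [433] col 200 [74] col 300 [70] col 400 [65] red (340, 282, 84, 116)
pics/w27.png
100 [19] [438] 150 [27] [435] 200 [23] [432] 250 [44] [428] col 200 [84] col 300 [81] col 400 [78] red (345, 284, 78, 108)
t 57.0 pos [0.537  0.3682 0.0645] shift cm [-28.23   6.67 -13.55] toolx ang 88.0 turn z -0.2 q7 -1.05
gap 0.0332 F [-1.   0.2 -1.5] gf 24.0 tilt 0.000
```

Call:
{"name": "servo_tool", "arguments": {
  "plan": [
    [0.7,0,0,-2,0],
    [0.7,0,0,-4,0],
    [0.7,0,0,-4,0],
    [0.7,0,0,-3.5,0],
    [0.7,-2,0.5,0,0],
    [0.7,-4,1,0,0],
    [0.7,-4.5,1,0,0],
    [0.7,-4.5,1,0,0],
    [0.7,-4.5,1,0,0],
    [0.7,-4,1,0,0],
    [0.7,-3,0.8,0,0],
    [0.7,-1.4,0.3,0,-0.9]
  ]
}}

```text
t: 58.2
ee_pos: [0.5946, 0.0819, 0.1992]
tcp_rot: [0.001, 0.716, 0.698, -0.001]
ft_force: [0.7, -0.6, -1.7]
finger_gap: 0.0326
grasp_force: 25.0
```

Call:
{"name": "servo_tool", "arguments": {
  "plan": [
    [0.7,0,0,0,0],
    [0.7,0,0,0,0]
  ]
}}

```text
t: 58.4
ee_pos: [0.5931, 0.0881, 0.1995]
tcp_rot: [-0.0, 0.714, 0.7, 0.0]
ft_force: [-0.8, 0.7, -0.5]
finger_gap: 0.0327
grasp_force: 25.0
```

```bash
cat >> h.py <<'E'
def edges(f=None):
    im=cv2.imread(f) if f else wl()[0]
    if f is None: cv2.imwrite('pics/last.png',im)
    H=cv2.cvtColor(im,cv2.COLOR_BGR2HSV); m=cv2.morphologyEx(cv2.inRange(H,(22,150,100),(36,255,255)),2,np.ones((5,5)))
    print('rows',[(r,x[0],x[-1]) for r in(100,150,250) for x in[np.flatnonzero(m[r])] if len(x)],'cols',[(q,y[0]) for q in(200,300,400) for y in[np.flatnonzero(m[:,q])] if len(y)]); stripes(im)
E
python3 - <<'E'
from h import *
edges(); go(.594,.0866,.125,88.9)
E
```

```text
rows [(100, np.int64(20), np.int64(439)), (150, np.int64(20), np.int64(435)), (250, np.int64(47), np.int64(428))] cols [(200, np.int64(84)), (300, np.int64(81)), (400, np.int64(78))]
stripes [ 63  75  89 102 116 130 145 158]
t 58.5 pos [0.5929 0.0891 0.1997] shift cm [-0.26  0.11  7.47] toolx ang 89.0 turn z 0.1 q7 -0.47
gap 0.0327 F [-1.2  0.2 -1. ] gf 25.0 tilt 0.001
```

Call:
{"name": "servo_tool", "arguments": {
  "plan": [
    [0.7,-0.2,0.1,2,0],
    [0.7,0,0,2.5,0],
    [0.7,0,0,1.5,0],
    [0.7,0,0,0.8,0],
    [0.7,0,0,0.4,0],
    [0.7,0,0,0,0]
  ]
}}

```text
t: 59.05
ee_pos: [0.5944, 0.0857, 0.1277]
tcp_rot: [-0.0, 0.713, 0.701, 0.0]
ft_force: [-0.1, 0.6, -1.3]
finger_gap: 0.0328
grasp_force: 25.0
```

```bash
python3 - <<'E'
from h import *
edges(); go(.5673,.0866,.1137,88.9)
E
```

```text
rows [(100, np.int64(19), np.int64(439)), (150, np.int64(17), np.int64(435)), (250, np.int64(46), np.int64(428))] cols [(200, np.int64(85)), (300, np.int64(82)), (400, np.int64(79))]
stripes [  1  17  63  75  89 102 116 130 145 159]
t 59.1 pos [0.5947 0.0857 0.1282] shift cm [ 0.04 -2.74  1.44] toolx ang 89.0 turn z 0.1 q7 -0.51
gap 0.0327 F [ 0.9  0.2 -1.7] gf 25.0 tilt 0.001
```

Call:
{"name": "servo_tool", "arguments": {
  "plan": [
    [0.7,0,0,0.3,0],
    [0.7,0,-0.4,0.2,0],
    [0.7,0,-0.4,0.2,0],
    [0.7,0,-0.4,0.2,0],
    [0.7,0,0,0,0]
  ]
}}

```text
t: 59.6
ee_pos: [0.5814, 0.0853, 0.1182]
tcp_rot: [-0.0, 0.714, 0.701, -0.001]
ft_force: [-0.1, 0.3, -1.7]
finger_gap: 0.0327
grasp_force: 25.0
```

```bash
python3 - <<'E'
from h import *
edges(); go(.5673,.0866,.1137,88.9)
E
```

```text
rows [(100, np.int64(19), np.int64(438)), (150, np.int64(16), np.int64(435)), (250, np.int64(46), np.int64(427))] cols [(200, np.int64(84)), (300, np.int64(82)), (400, np.int64(79))]
stripes [ 13  23  63  75  89 102 116 130 145 159]
t 59.6 pos [0.5819 0.0852 0.1184] shift cm [ 0.11 -1.46  0.47] toolx ang 88.9 turn z 0.0 q7 -0.51
gap 0.0332 F [-0.4  0.5 -1.5] gf 25.0 tilt 0.001
```

Call:
{"name": "servo_tool", "arguments": {
  "plan": [
    [0.7,0.1,-0.3,0.2,0],
    [0.7,0,-0.3,0.2,0],
    [0.7,0,-0.3,0.1,0],
    [0.7,0,0,0,0]
  ]
}}

```text
t: 60.05
ee_pos: [0.5728, 0.0865, 0.1133]
tcp_rot: [-0.0, 0.714, 0.701, -0.0]
ft_force: [-0.8, 0.3, -1.3]
finger_gap: 0.0325
grasp_force: 25.2
```

Call:
{"name": "servo_tool", "arguments": {
  "plan": [
    [0.7,0,-0.2,0,0],
    [0.7,0,-0.2,0,0],
    [0.7,0,0,0,0]
  ]
}}

```text
t: 60.35
ee_pos: [0.5692, 0.0867, 0.1136]
tcp_rot: [0.0, 0.714, 0.7, -0.0]
ft_force: [1.0, 0.0, -3.2]
finger_gap: 0.0323
grasp_force: 25.9
```

```bash
python3 - <<'E'
from h import *
edges(); go(.5673,.0866,.1137,88.9)
E
```

```text
rows [(100, np.int64(23), np.int64(438)), (150, np.int64(29), np.int64(435)), (250, np.int64(48), np.int64(428))] cols [(200, np.int64(85)), (300, np.int64(83)), (400, np.int64(79))]
stripes [ 65  78  91 104 118 132 147 160]
t 60.4 pos [0.5692 0.0866 0.1135] shift cm [-0.01 -0.19 -0.02] toolx ang 88.9 turn z 0.0 q7 -0.51
gap 0.0330 F [ 0.   0.4 -2. ] gf 25.9 tilt 0.000
```

Call:
{"name": "servo_tool", "arguments": {
  "plan": [
    [0.7,0,-0.2,0.05,0],
    [0.7,0,-0.1,0.05,0],
    [0.7,0,0,0,0]
  ]
}}

```text
t: 60.7
ee_pos: [0.5662, 0.0866, 0.1124]
tcp_rot: [0.0, 0.714, 0.7, -0.0]
ft_force: [-0.4, -0.1, -2.7]
finger_gap: 0.0329
grasp_force: 25.8
```

```bash
python3 - <<'E'
from h import *
edges(); go(.5673,.0866,.1137,88.9)
E
```

```text
rows [(100, np.int64(23), np.int64(438)), (150, np.int64(31), np.int64(435)), (250, np.int64(48), np.int64(428))] cols [(200, np.int64(85)), (300, np.int64(83)), (400, np.int64(79))]
stripes [ 65  77  91 104 118 131 147 160]
t 60.8 pos [0.5662 0.0867 0.1124] shift cm [-0.    0.11 -0.13] toolx ang 88.9 turn z 0.0 q7 -0.51
gap 0.0328 F [-0.2 -1.  -2.2] gf 25.8 tilt 0.000
```

Call:
{"name": "servo_tool", "arguments": {
  "plan": [
    [0.7,0,-0.1,0,0],
    [0.7,0,-0.1,0,0],
    [0.7,0,-0.1,0,0],
    [0.7,0,0,0,0]
  ]
}}

```text
t: 61.15
ee_pos: [0.5646, 0.0864, 0.1132]
tcp_rot: [0.001, 0.714, 0.7, 0.001]
ft_force: [4.7, -0.4, -1.3]
finger_gap: 0.0329
grasp_force: 26.1
```

```bash
python3 - <<'E'
from h import *
edges(); go(.5673,.0866,.1137,88.9)
E
```

```text
rows [(100, np.int64(25), np.int64(439)), (150, np.int64(33), np.int64(436)), (250, np.int64(50), np.int64(428))] cols [(200, np.int64(85)), (300, np.int64(83)), (400, np.int64(80))]
stripes [ 66  79  92 105 119 133 148 161]
t 61.2 pos [0.5646 0.0864 0.1132] shift cm [ 0.02  0.27 -0.05] toolx ang 88.9 turn z -0.0 q7 -0.51
gap 0.0327 F [ 4.   0.2 -1.2] gf 26.1 tilt 0.003
```

Call:
{"name": "servo_tool", "arguments": {
  "plan": [
    [0.7,0,0.25,0.4,0],
    [0.7,0,0.22,0.45,0],
    [0.7,0,0.22,0.45,0],
    [0.7,0,0,0,0]
  ]
}}

```text
t: 61.6
ee_pos: [0.5698, 0.0868, 0.0987]
tcp_rot: [-0.001, 0.714, 0.701, -0.001]
ft_force: [0.3, -0.3, 1.1]
finger_gap: 0.0319
grasp_force: 23.8
```

```bash
python3 - <<'E'
from h import *
edges(); go(.581,.0866,.06,88.9)
E
```

```text
rows [(100, np.int64(0), np.int64(434)), (150, np.int64(9), np.int64(431)), (250, np.int64(27), np.int64(423))] cols [(200, np.int64(84)), (300, np.int64(83)), (400, np.int64(81))]
stripes [  8  10  46  61  75  90 104 120 135 151]
t 61.6 pos [0.5697 0.0868 0.099 ] shift cm [-0.    1.14  3.89] toolx ang 88.9 turn z 0.0 q7 -0.52
gap 0.0323 F [-0.2 -0.4  1.5] gf 24.0 tilt 0.002
```

Call:
{"name": "servo_tool", "arguments": {
  "plan": [
    [0.7,0,0.15,0.45,0],
    [0.7,0,0.15,0.45,0],
    [0.7,0,0.15,0.45,0],
    [0.7,0,0.12,0.4,0],
    [0.7,0,0,0,0]
  ]
}}

```text
t: 62.15
ee_pos: [0.5762, 0.0866, 0.0816]
tcp_rot: [-0.0, 0.714, 0.7, 0.0]
ft_force: [2.0, 0.1, 2.2]
finger_gap: 0.0317
grasp_force: 24.7
```

```bash
python3 - <<'E'
from h import *
edges(); go(.581,.0866,.06,88.9)
E
```

```text
rows [(100, np.int64(0), np.int64(424)), (150, np.int64(19), np.int64(421)), (250, np.int64(0), np.int64(415))] cols [(200, np.int64(82)), (300, np.int64(82)), (400, np.int64(81))]
stripes [  8  26  43  61  78  96 114 132 419 421]
t 62.2 pos [0.5761 0.0866 0.0818] shift cm [0.01 0.49 2.18] toolx ang 88.9 turn z 0.0 q7 -0.54
gap 0.0315 F [ 0.5 -0.5  1.5] gf 24.8 tilt 0.000
```

Call:
{"name": "servo_tool", "arguments": {
  "plan": [
    [0.7,0,0.12,0.4,0],
    [0.7,0,0.1,0.4,0],
    [0.7,0,0.08,0.4,0],
    [0.7,0,0,0,0]
  ]
}}

```text
t: 62.6
ee_pos: [0.5789, 0.0864, 0.0695]
tcp_rot: [-0.0, 0.714, 0.7, -0.0]
ft_force: [1.2, -0.1, 2.4]
finger_gap: 0.0311
grasp_force: 27.2
```

```bash
python3 - <<'E'
from h import *
edges(); go(.581,.0866,.06,88.9)
E
```

```text
rows [(100, np.int64(0), np.int64(418)), (150, np.int64(0), np.int64(416)), (250, np.int64(13), np.int64(410))] cols [(200, np.int64(81)), (300, np.int64(81)), (400, np.int64(81))]
stripes [  2  20  41  60  80  99 119 413 421]
t 62.6 pos [0.5789 0.0864 0.0697] shift cm [0.02 0.21 0.97] toolx ang 88.9 turn z 0.0 q7 -0.54
gap 0.0312 F [1.3 0.1 3.1] gf 27.4 tilt 0.000
```

Call:
{"name": "servo_tool", "arguments": {
  "plan": [
    [0.7,0,0.05,0.3,0],
    [0.7,0,0.03,0.3,0],
    [0.7,0,0,0.2,0],
    [0.7,0,0,0,0]
  ]
}}

```text
t: 63.05
ee_pos: [0.5794, 0.0865, 0.0672]
tcp_rot: [0.001, 0.714, 0.701, -0.002]
ft_force: [-14.7, -4.4, 38.9]
finger_gap: 0.0316
grasp_force: 38.0
```

```bash
python3 - <<'E'
from h import *
edges(); go(.581,.0866,.06,88.9)
E
```

```text
rows [(100, np.int64(0), np.int64(418)), (150, np.int64(0), np.int64(415)), (250, np.int64(8), np.int64(409))] cols [(200, np.int64(80)), (300, np.int64(81)), (400, np.int64(81))]
stripes [ 15  36  55  76  95 115 413 421]
t 63.1 pos [0.5794 0.0865 0.0672] shift cm [0.02 0.16 0.72] toolx ang 88.9 turn z 0.0 q7 -0.55
gap 0.0315 F [-14.7  -5.5  37.7] gf 38.0 tilt 0.004
```

Call:
{"name": "servo_tool", "arguments": {
  "plan": [
    [0.7,0,0,-0.5,0],
    [0.7,0,0,-0.4,0],
    [0.7,0,-0.2,0,0],
    [0.7,0,-0.2,0,0],
    [0.7,0,0,0,0]
  ]
}}

```text
t: 63.6
ee_pos: [0.5785, 0.0852, 0.0714]
tcp_rot: [0.002, 0.714, 0.7, 0.002]
ft_force: [6.3, -2.2, 0.1]
finger_gap: 0.0317
grasp_force: 30.5
```

```bash
python3 - <<'E'
from h import *
edges(); go(.581,.0866,.06,88.9)
im=cv2.imread('pics/last.png'); H=cv2.cvtColor(im,cv2.COLOR_BGR2HSV)
for r in(110,180): print(r,[tuple(int(v) for v in H[r,x]) for x in range(400,450,4)])
E
```

```text
rows [(100, np.int64(0), np.int64(419)), (150, np.int64(0), np.int64(416)), (250, np.int64(9), np.int64(409))] cols [(200, np.int64(80)), (300, np.int64(81)), (400, np.int64(82))]
stripes [ 16  37  56  77  97 116 413 420]
t 63.6 pos [0.5785 0.0852 0.0714] shift cm [0.15 0.24 1.14] toolx ang 88.8 turn z -0.1 q7 -0.54
gap 0.0317 F [ 6.2 -2.   0.2] gf 30.5 tilt 0.005
110 [(30, 255, 237), (30, 255, 237), (30, 255, 236), (30, 255, 237), (30, 255, 237), (66, 81, 66), (69, 75, 68), (53, 8, 128), (69, 9, 196), (68, 5, 192), (69, 9, 192), (70, 8, 194), (70, 8, 198)]
180 [(29, 255, 238), (29, 255, 239), (30, 255, 237), (29, 255, 231), (49, 90, 82), (47, 56, 86), (41, 12, 176), (55, 8, 194), (55, 8, 190), (65, 8, 194), (60, 9, 198), (60, 7, 196), (75, 5, 193)]
```

```bash
python3 - <<'E'
from h import *
for f in('pics/w5.png','pics/last.png'):
    H=cv2.cvtColor(cv2.imread(f),cv2.COLOR_BGR2HSV); print(f)
    for q in(60,200,400): 
        s=''.join('Y' if 22<=h<=36 and sa>120 else ('g' if v<120 else ('L' if sa<30 and v>150 else '.')) for h,sa,v in H[20:110,q].astype(int)); print(q,s)
    r=H[150,380:500].astype(int); print('row150',''.join('Y' if 22<=h<=36 and sa>120 else ('g' if v<120 else ('L' if sa<30 and v>150 else '.')) for h,sa,v in r))
    for y in(400,): pass
c=eyes.calibration('wrist'); 
for X in((.5247,.0836),): 
    for a,b in((.09,.089),(-.09,.089),(.09,.0925)): print(proj(c,(X[0]+a+.031*b,X[1]+b-.031*a,.056)))
E
```

```text
pics/w5.png
60 ...............LLLLLLLLLLLLLLLLLLLLLLL.ggggggggggYYYYYYYYYYYYYYYYYYYYYYYYYYYYYYYYYYYYYYYYY
200 ..............LLLLLLLLLLLLLLLLLLLLLLLLL.ggggggggYYYYYYYYYYYYYYYYYYYYYYYYYYYYYYYYYYYYYYYYYY
400 ..............LLLLLLLLLLLLLLLLLLLLLLLLL.gggggggYYYYYYYYYYYYYYYYYYYYYYYYYYYYYYYYYYYYYYYYYYY
row150 YYYYYYYYYYYYYYYYYYYYYYYYYYYYYYYYgggggggLLLLLLLLLLLLLLLLLLLLLLLLLLLLLLLLLLLLLLLLLLLLLLLLLLLLLLLLL........................
pics/last.png
60 ...............L...L.LLLLLLLLLLLLLLLLLLLLLLLLL.ggggggggggggYYYYYYYYYYYYYYYYYYYYYYYYYYYYYYY
200 .........................LLLLLLLLLLLLLLLLLLLLLLLLgggggggggggYYYYYYYYYYYYYYYYYYYYYYYYYYYYYY
400 ...........................LLLLLLLLLLLLLLLLLLLLLLLL.ggggggggggYYYYYYYYYYYYYYYYYYYYYYYYYYYY
row150 YYYYYYYYYYYYYYYYYYYYYYYYYYYYYYYYYYYYYgggggggg.LLLLLLLLLLLLLLLLLLLLLLLLLLLLLLLLLLLLLLLLLLLLLLLLLLLLLLLLL.................
[422.95082128  77.9441967 ]
[-80.85684868  71.9281393 ]
[423.64331816  67.49570461]
```

Call:
{"name": "servo_tool", "arguments": {
  "plan": [
    [0.7,0,0.1,0.2,0],
    [0.7,0,0.1,0.2,0],
    [0.7,0,0,0,0],
    [0.7,0,0,0,0]
  ]
}}

```text
t: 64.05
ee_pos: [0.5787, 0.0857, 0.0675]
tcp_rot: [0.001, 0.714, 0.7, 0.0]
ft_force: [2.4, -2.2, 4.3]
finger_gap: 0.0313
grasp_force: 31.7
```

```bash
python3 - <<'E'
from h import *
edges(); go(.581,.0866,.06,88.9)
E
```

```text
rows [(100, np.int64(0), np.int64(418)), (150, np.int64(0), np.int64(415)), (250, np.int64(8), np.int64(409))] cols [(200, np.int64(80)), (300, np.int64(81)), (400, np.int64(82))]
stripes [ 16  37  56  77  96 116 413 422]
t 64.1 pos [0.5787 0.0857 0.0675] shift cm [0.09 0.22 0.75] toolx ang 88.9 turn z -0.0 q7 -0.55
gap 0.0313 F [ 2.2 -2.8  5.8] gf 31.7 tilt 0.002
```

Call:
{"name": "servo_tool", "arguments": {
  "plan": [
    [0.62,0,0,0,0],
    [0.57,0,0,0,0],
    [0.52,0,0,0,0],
    [0.45,0,0,0,0],
    [0.3,0,0,0,0],
    [0.1,0,0,0,0],
    [0.1,0,0,-1,0],
    [0.1,0,0,0,0]
  ]
}}

```text
t: 64.9
ee_pos: [0.578, 0.0873, 0.0782]
tcp_rot: [0.0, 0.713, 0.701, 0.0]
ft_force: [1.0, 0.4, 0.3]
finger_gap: 0.0769
grasp_force: 0.0
```

```bash
python3 - <<'E'
from h import *
edges(); go(.581,.0818,.069,88.2)
im=cv2.imread('pics/last.png')
for f in('pics/w5.png','pics/last.png'):
    H=cv2.cvtColor(cv2.imread(f),cv2.COLOR_BGR2HSV); print(f)
    cl=lambda a:''.join('R' if (h<8 and sa>150) else 'Y' if 22<=h<=36 and sa>120 else ('g' if v<120 else ('L' if sa<30 and v>150 else '.')) for h,sa,v in a.astype(int))
    for q in(60,200,400): print(q,cl(H[20:110,q]))
    for r in(100,150,220): print('row',r,cl(H[r,380:500]))
    R=cv2.inRange(H,(0,150,60),(8,255,255)); R[:,500:]=0; print('red',cv2.boundingRect(R))
E
```

```text
rows [(100, np.int64(0), np.int64(415)), (150, np.int64(0), np.int64(412)), (250, np.int64(0), np.int64(406))] cols [(200, np.int64(88)), (300, np.int64(89)), (400, np.int64(90))]
stripes [  0  20  38  57  75  94 113 131 410 418]
t 65.0 pos [0.5779 0.087  0.0778] shift cm [-0.52  0.32  0.88] toolx ang 89.0 turn z 0.8 q7 -0.54
gap 0.0771 F [ 0.1 -1.5  0.4] gf 0.0 tilt 0.001
pics/w5.png
60 ...............LLLLLLLLLLLLLLLLLLLLLLL.ggggggggggYYYYYYYYYYYYYYYYYYYYYYYYYYYYYYYYYYYYYYYYY
200 ..............LLLLLLLLLLLLLLLLLLLLLLLLL.ggggggggYYYYYYYYYYYYYYYYYYYYYYYYYYYYYYYYYYYYYYYYYY
400 ..............LLLLLLLLLLLLLLLLLLLLLLLLL.gggggggYYYYYYYYYYYYYYYYYYYYYYYYYYYYYYYYYYYYYYYYYYY
row 100 YYYYYYYYYYYYYYYYYYYYYYYYYYYYYYYYYYYgggggg.LLLLLLLLLLLLLLLLLLLLLLLLLLLLLLLLLLLLLLLLLLLLLLLLLLLLLLLLLL....................
row 150 YYYYYYYYYYYYYYYYYYYYYYYYYYYYYYYYgggggggLLLLLLLLLLLLLLLLLLLLLLLLLLLLLLLLLLLLLLLLLLLLLLLLLLLLLLLLL........................
row 220 YYYYYYYYYYYYYYYYYYYYYYYYYYYYYggggggLLLLLLLLLLLLLLLLLLLLLLLLLLLLLLLLLLLLLLLLLLLLLLLLLLLLLL...................g...........
red (352, 274, 75, 115)
pics/last.png
60 ................................LLLLLLLLLLLLLLLLLLLLLL..gggggggggggYYYYYYYYYYYYYYYYYYYYYYY
200 ...................................LLLLLLLLLLLLLLLLLLLLLL.gggggggggYYYYYYYYYYYYYYYYYYYYYYY
400 ..................................g...LLLLLLLLLLLLLLLLLLLLLL.ggggggggYYYYYYYYYYYYYYYYYYYYY
row 100 YYYYYYYYYYYYYYYYYYYYYYYYYYYYYYYYYYYYggggggggggg.LLLLLLLLLLLLLLLLLLLLLLLLLLLLLLLLLLLLLLLLLLLLLLLLLLLLLLL.................
row 150 YYYYYYYYYYYYYYYYYYYYYYYYYYYYYYYYYgggggggggggLLLLLLLLLLLLLLLLLLLLLLLLLLLLLLLLLLLLLLLLLLLLLLLLLLLLLL......................
row 220 YYYYYYYYYYYYYYYYYYYYYYYYYYYYYgggggggggg.LLLLLLLLLLLLLLLLLLLLLLLLLLLLLLLLLLLLLLLLLLLLLLLLLL..............................
red (358, 272, 54, 99)
```

Call:
{"name": "servo_tool", "arguments": {
  "plan": [
    [0.1,0,0,-1.2,0.8],
    [0.1,-0.7,0.5,-1.3,0],
    [0,0,0,0,0],
    [0,0,0,0,0]
  ]
}}

```text
t: 65.35
ee_pos: [0.5832, 0.0787, 0.1027]
tcp_rot: [0.001, 0.719, 0.695, 0.0]
ft_force: [0.9, -0.6, -0.5]
finger_gap: 0.0854
grasp_force: 0.0
```

```bash
python3 - <<'E'
from h import *
edges(); go(.5831,.0798,.1027,88.2); edges('pics/w2.png')
for f in('pics/w2.png','pics/last.png'):
    H=cv2.cvtColor(cv2.imread(f),cv2.COLOR_BGR2HSV); print(f)
    cl=lambda a:''.join('R' if (h<8 and sa>150) else 'Y' if 22<=h<=36 and sa>120 else ('g' if v<120 else ('L' if sa<30 and v>150 else '.')) for h,sa,v in a.astype(int))
    for q in(20,200,370): print(q,cl(H[20:100,q]))
    for r in(100,150,220,260,275): print('row',r,cl(H[r,340:450]))
    R=cv2.inRange(H,(0,150,60),(8,255,255)); R[:,500:]=0; print('red',cv2.boundingRect(R))
E
```

```text
rows [(100, np.int64(0), np.int64(388)), (150, np.int64(0), np.int64(387)), (250, np.int64(4), np.int64(329))] cols [(200, np.int64(75)), (300, np.int64(74))]
stripes [ 27  44  60  77  93 109 126 142 386 392]
t 65.4 pos [0.5827 0.079  0.1022] shift cm [ 0.09  0.04 -0.05] toolx ang 88.1 turn z -0.1 q7 -0.52
gap 0.0854 F [-0.   0.6 -0.2] gf 0.0 tilt 0.000
rows [(100, np.int64(0), np.int64(394)), (150, np.int64(0), np.int64(392)), (250, np.int64(8), np.int64(333))] cols [(200, np.int64(76)), (300, np.int64(77))]
stripes [ 32  49  65  81  98 114 131 146 390 393]
pics/w2.png
20 ...........................LLLLLLLLLLLLLLLLLLL.gggggggggYYYYYYYYYYYYYYYYYYYYYYYY
200 ..........................LLLLLLLLLLLLLLLLLLLL.gggggggggYYYYYYYYYYYYYYYYYYYYYYYY
370 ...........................LLLLLLLLLLLLLLLLLLL.gggggggggYYYYYYYYYYYYYYYYYYYYYYYY
row 100 YYYYYYYYYYYYYYYYYYYYYYYYYYYYYYYYYYYYYYYYYYYYYYYYYYYYYYYYggg.LLLLLLLLLLLLLLLLLLLLLLLLLLLLLLLLLLLLLLLLLLLLLLLL..
row 150 YYYYYYYYYYYYYYYYYYYYYYYYYYYYYYYYYYYYYYYYYYYYYYYYYYYYYgggg.LLLLLLLLLLLLLLLLLLLLLLLLLLLLLLLLLLLLLLLLLLLLLLL.....
row 220 YYYYYYYYYYYYYYYYYYYYYYY
[... 534 characters left out ...]
0 .........................LLLLLLLLLLLLLLLLLLL.ggggggggYYYYYYYYYYYYYYYYYYYYYYYYYYY
row 100 YYYYYYYYYYYYYYYYYYYYYYYYYYYYYYYYYYYYYYYYYYYYYYYYYgggggggggLLLLLLLLLLLLLLLLLLLLLLLLLLLLLLLLLLLLLLLLLLLLLLLLL...
row 150 YYYYYYYYYYYYYYYYYYYYYYYYYYYYYYYYYYYYYYYYYYYYYYYYggggggggLLLLLLLLLLLLLLLLLLLLLLLLLLLLLLLLLLLLLLLLLLLLLLL.......
row 220 YYYYYYYYYYYYYYYYYYYYYYYYYYYYYYYYYYYYYYYYYYYYYYggggggg.LLLLLLLLLLLLLLLLLLLLLLLLLLLLLLLLLLLLLLLLLLLL............
row 260 gYg.........ggggggg..RRRRRRRRRRRRRRRRRRRRRRRRRRRRggg.LLLLLLLLLLLLLLLLLLLLLLLLLLLLLLLLLLLLLLLLLLL..............
row 275 ggggg.........ggggg.RRRRRRRRRRRRRRRRRRRRRRRRRRRRRgg.LLLLLLLLLLLLLLLLLLLLLLLLLLLLLLLLLLLLLLLLLLL...............
red (344, 239, 46, 83)
```

Call:
{"name": "servo_tool", "arguments": {
  "plan": [
    [0,0,0,-3,0],
    [0,0,0,-4,0],
    [0,0,0,-4,0],
    [0,0,0,0,0],
    [0,0,0,0,0]
  ]
}}

```text
t: 65.9
ee_pos: [0.5827, 0.0795, 0.2124]
tcp_rot: [0.001, 0.719, 0.695, 0.0]
ft_force: [-0.3, -0.8, -0.8]
finger_gap: 0.0854
grasp_force: 0.0
```

```bash
python3 - <<'E'
from h import *
im,c=snap('top','t30.png'); H=cv2.cvtColor(im,cv2.COLOR_BGR2HSV)
roi=(410,200,515,305)
def f(lo,hi,n):
    m=cv2.inRange(H,lo,hi); k=np.zeros_like(m); k[200:305,415:515]=m[200:305,415:515]; k=cv2.morphologyEx(cv2.morphologyEx(k,2,np.ones((3,3))),3,np.ones((9,9)))
    for q in cv2.findContours(k,0,2)[0]:
        if cv2.contourArea(q)>200:
            r=cv2.minAreaRect(np.array([ray(c,*p[0],.024)[:2] for p in q],np.float32)*1000); print(n,np.round(r[0]),np.round(r[1]),round(r[2]))
f((0,90,40),(18,255,190),'med'); f((28,50,40),(60,255,220),'raw'); f((0,0,0),(179,90,75),'dark')
E
```

```text
med [ 409. -323.] [63. 64.] 85
raw [ 512. -335.] [64. 64.] 86
dark [ 403. -428.] [65. 65.] 85
```

All three dishes sit squarely in the tray and the cover is seated and latched. Handing in.

```bash
python3 -c "
from station import env
print(env.sign_off())"
```

```text
the job is handed in; nothing more can be done
None
```

The job is handed in at about 66 s of the 210 s. The raw, medium and dark dishes (light was absent) were each held in the ring for about 2 s, and the final images show them square in the tray with the cover back in its frame and latched; the sign-off returned no verdict.

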